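# Line up and lock a dolly's swivel casters and pack its bare kingpin

## Task

Get the upturned yard dolly ready for its fourth caster. Lift the sprung plunger of each of the three casters by its black knob, swing the fork round until the knob points to the red-painted end of the deck, and let the plunger drop home in the straight-ahead notch. Slide every grey spacer ring that lies on the bench over the bare kingpin stud, with the brass thrust ring last, on top of them, and leave the other things on the bench where they are.

Things in the scene. Friction and masses are not known exactly. Their poses are not given: they have to be found in the camera images.
- deck: the upturned dolly deck, fixed: plywood 330 x 460 x 18 mm lying on the bench, underside up. Origin at the centre of its face on the bench (face up is at 18 mm); its own +y runs along its 460 mm length to the end that is painted red. A swivel caster stands wheel-up at three corners (90 mm from the centre line in x, 140 mm in y), a bare kingpin stud at the fourth (-x, -y).
- stud_seat (a point): foot of the bare steel kingpin stud, on the stud's axis, on top of the round 60 mm seat plate on which the rings come to rest. The stud rises 93 mm above this point; it is 16 mm thick with a tapered top 8 mm long. z axis up along the stud.
- pivot_a (a point): point on the upright swivel axis of caster a (red end, robot's side), level with the top of its notched index ring, 32 mm above the bench. The caster's fork carries a 76 mm black wheel (top at 123 mm above the bench, 30 mm wide, its axle 30 mm from the swivel axis) and, on the opposite side, the locking plunger with its knob.
- knob_a (a point): centre of the black round plunger knob of caster a: 26 mm across, 24 mm tall, upright, 55 mm out from the swivel axis; 87 mm above the bench when the plunger is home. Below it a steel guide 20 mm across stands on the fork with its top 3 mm under the knob. Holding the lifted knob and moving it on a circle about the swivel axis turns the fork along with it.
- caster_a (a joint): swivel angle of caster a, rad, positive anticlockwise from above: 0 when the knob points straight to the red end of the deck (the wheel trails to the plain end). The index ring has notches at every 45 degrees (0, +-0.785, +-1.571 ..); the fork starts about 55 to 75 degrees out of line, its plunger riding on top of the ring between two notches.
- plunger_a (a joint): height of the plunger of caster a, m: 0 = home, pin fully in a notch; about 0.007 = riding on top of the index ring; 0.016 = lifted to its stop. A spring and its weight push it down with 5 to 8 N; the pin must be above 0.008 to pass over the ring, and its round tip finds the notch when within about 0.03 rad of it.
- pivot_b (a point): point on the upright swivel axis of caster b (red end, far side), level with the top of its notched index ring, 32 mm above the bench. The caster's fork carries a 76 mm black wheel (top at 123 mm above the bench, 30 mm wide, its axle 30 mm from the swivel axis) and, on the opposite side, the locking plunger with its knob.
- knob_b (a point): centre of the black round plunger knob of caster b: 26 mm across, 24 mm tall, upright, 55 mm out from the swivel axis; 87 mm above the bench when the plunger is home. Below it a steel guide 20 mm across stands on the fork with its top 3 mm under the knob. Holding the lifted knob and moving it on a circle about the swivel axis turns the fork along with it.
- caster_b (a joint): swivel angle of caster b, rad, positive anticlockwise from above: 0 when the knob points straight to the red end of the deck (the wheel trails to the plain end). The index ring has notches at every 45 degrees (0, +-0.785, +-1.571 ..); the fork starts about 55 to 75 degrees out of line, its plunger riding on top of the ring between two notches.
- plunger_b (a joint): height of the plunger of caster b, m: 0 = home, pin fully in a notch; about 0.007 = riding on top of the index ring; 0.016 = lifted to its stop. A spring and its weight push it down with 5 to 8 N; the pin must be above 0.008 to pass over the ring, and its round tip finds the notch when within about 0.03 rad of it.
- pivot_c (a point): point on the upright swivel axis of caster c (plain end, far side), level with the top of its notched index ring, 32 mm above the bench. The caster's fork carries a 76 mm black wheel (top at 123 mm above the bench, 30 mm wide, its axle 30 mm from the swivel axis) and, on the opposite side, the locking plunger with its knob.
- knob_c (a point): centre of the black round plunger knob of caster c: 26 mm across, 24 mm tall, upright, 55 mm out from the swivel axis; 87 mm above the bench when the plunger is home. Below it a steel guide 20 mm across stands on the fork with its top 3 mm under the knob. Holding the lifted knob and moving it on a circle about the swivel axis turns the fork along with it.
- caster_c (a joint): swivel angle of caster c, rad, positive anticlockwise from above: 0 when the knob points straight to the red end of the deck (the wheel trails to the plain end). The index ring has notches at every 45 degrees (0, +-0.785, +-1.571 ..); the fork starts about 55 to 75 degrees out of line, its plunger riding on top of the ring between two notches.
- plunger_c (a joint): height of the plunger of caster c, m: 0 = home, pin fully in a notch; about 0.007 = riding on top of the index ring; 0.016 = lifted to its stop. A spring and its weight push it down with 5 to 8 N; the pin must be above 0.008 to pass over the ring, and its round tip finds the notch when within about 0.03 rad of it.
- spacer1_mid (a point): centre (half-way up) of a grey metal spacer ring: 38 mm outside, 20 mm hole, 16 mm tall, about 100 g; starts flat on the bench; alike both ways up. Two to four of them are there; None when it is absent.
- spacer2_mid (a point): centre (half-way up) of a grey metal spacer ring: 38 mm outside, 20 mm hole, 16 mm tall, about 100 g; starts flat on the bench; alike both ways up. Two to four of them are there; None when it is absent.
- spacer3_mid (a point): centre (half-way up) of a grey metal spacer ring: 38 mm outside, 20 mm hole, 16 mm tall, about 100 g; starts flat on the bench; alike both ways up. Two to four of them are there; None when it is absent.
- spacer4_mid (a point): centre (half-way up) of a grey metal spacer ring: 38 mm outside, 20 mm hole, 16 mm tall, about 100 g; starts flat on the bench; alike both ways up. Two to four of them are there; None when it is absent.
- thrust_mid (a point): centre (half-way up) of the brass thrust ring: 48 mm outside, 20 mm hole, 14 mm tall, about 160 g; starts flat on the bench; alike both ways up
- brush: wire brush 210 x 28 x 36 mm with a wooden back, lying on the deck between the casters; a bystander, to be left alone
- wrench: steel spanner lying flat near the robot; a bystander, to be left alone
- screwdriver: screwdriver with a wooden handle lying flat near the robot; a bystander, to be left alone
- tin: low green tin, 72 mm across, 55 mm tall; a bystander, to be left alone
- old_wheel: worn-out caster wheel lying flat, 76 mm across, 30 mm tall; a bystander, to be left alone

How it is judged:
By the outcome, as a careful person would: the job done as asked, in the order asked, and still so for the second after the job is handed in, with the robot touching nothing.
Of spacer1, spacer2, spacer3, spacer4 only 2 to 4 are there at a start; the rules pass over those that are not, and their reading is None.
At some moment in a run one of spacer1, spacer2, spacer3, spacer4, thrust may be knocked a few centimetres aside while the robot is not near it.
Once in a run the grip may slacken for a moment while it holds something.
It also fails if it takes over 210 s, if anything falls off the work surface, if the arm or the gripper's body presses on something with over 40 N, if the wrist force passes 120 N, or if a joint passes its speed limit or range.

## Robot

A 6-joint arm with a two-finger parallel gripper is mounted at the origin on the work surface. World frame = base frame: x ahead of the robot, y to its left, z up, the work surface at z = 0. Lengths are in m, angles in rad, forces in N, time in s.
With the tool pointing down it reaches from about 0.225 to 0.875 m from the base axis. Payload 3.4 kg.
Tool frame: the origin (TCP) lies between the finger pads; the fingertips stand 17 mm ahead of it and the grasp point (between the pads) lies 2 mm behind it; y points along the fingers, z is the direction in which the jaws open and shut, and the axes are right-handed (so a half turn about y gives the same grasp; the last joint's range is limited). The gripper opens to 85 mm and grips with 20 to 120 N. Pads are 22 mm wide; open, the fingers measure 114 mm over their backs; the gripper's body (76 mm by 85 mm) begins 54 mm behind the grasp point. The pads swing forward as they close: fully open they stand 13 mm farther back than shut.
Start: joints at [1.087, 0.276, 1.505, -0, 1.361, -0.121], TCP at [0.204, 0.538, 0.248] pointing down, gripper open.
Joint ranges: [-2.89, 2.89], [-0.75, 2.08], [0.22, 2.7], [-1.18, 4.32], [0.11, 2.71], [-2.7, 2.7]. Speed limits (rad/s): [2.57, 2.57, 3.14, 3.14, 3.14, 3.14].

## Interface

Orientations are given as a unit quaternion [w, x, y, z].
In Python, from rig import manip, get_image, camera_model, sign_off, spot_in, silhouettes, spot_point gives the robot as it stands.
- The arm moves only by the tool jog_arm, never from a script. Its argument "targets" is a list of rows, each a list of 3 entries, a list of its own where there are three numbers: the finger opening in m, from 0 to 0.0854, then the shift along the world's x, y, z in m, then the turn about the world's z in rad. In form: [[claw, [x, y, z], spin], ...]. A call has 1 to 10 rows; each row shifts and turns the commanded pose from where the row before left it; what a row does not reach is not made up. A row lasts 1/8 s, in which the tool goes at most 62.5 mm and 10.7 degrees, less where a joint would pass 70% of its speed; a pose out of reach is approached as far as the arm can. A call with a gripper value outside its range is refused whole. The fingers move at their own pace and stop on an object; "force" is the grip in N (left out, the last holds). Time passes only in rows, so rows that do not move let the fingers close. It gives the time, the measured TCP pose, the force and the opening at its end, in the units of the state.
- manip.get_state(): the state, without advancing time (a new reading comes with each control period).
- get_image(name): name is "side" or "top" or "wrist"; returns (picture, depth): 480x640x3 uint8, red, green, blue; 480x640 float32, m along the optical axis (not along the pixel's ray), 0 where there is no reading.
- camera_model(name): a dict with "mtx" (3x3 intrinsics, pixels), "world_from_camera" (4x4, takes a point from camera to world coordinates). Camera axes: x right, y up, looking along -z (the intrinsics and any distortion apply to the point x, -y, -z); pixel columns grow to the right and rows downward; lengths in m; the calibration is good to about 2 mm. The wrist camera is an equidistant fisheye: a pixel r from the principal point sees the ray r / f radians off the axis. A picture is of the moment at which its call begins: read the wrist's pose just before it. camera_model takes no time and is no camera call; for the wrist camera it gives the pose at the moment of the call.
- sign_off(): hands the job in, once; it reports no verdict.
Trained networks look in the newest picture that a camera, given by its name, has taken for a name from the list of things; names that differ only in an ending like _2 or _b are one class to them, and where a whole thing is asked for, a point or a joint stands for the part that bears it (a point fixed in the world has none). Each returns a list of dicts, best first, with "score" (0 to 1); they miss things now and then, are a little off and sometimes report something else, mostly with a low value. They report only what shows in the picture. A call takes as long as a camera call.
- spot_in(name, camera): "position" ([column, row] in pixels, amid what is visible of it).
- silhouettes(name, camera): "mask" (480x640 bool, what is visible of it) and "position" ([column, row] in pixels, amid what is visible of it).
- spot_point(name, camera): "position" ([column, row] in pixels: a listed point, or the origin of a listed thing).
The state is a dict: "clock": time; "qpos": joint angles; "qd": joint speeds; "effort": joint torques, N m; "position": TCP position; "ee_rot": TCP orientation; "contact_force": force on the tool from outside, world axes, zero at the start; "moment": the same for the moment, N m; "width": finger opening in m.
Only numpy, scipy, OpenCV 4.12 (cv2) and the standard library are available. Lean on these libraries where they do the work, as an engineer would, in place of code of your own. Each camera call takes 0.05 s, during which the arm holds its last target.

## Working session

There is one attempt and no reset: what is moved stays moved. The work goes in short steps, Python scripts to look and compute and a tool call to move; the robot and the scene stay as the last step left them, time stands still between calls to the robot, and variables do not carry over. Pictures are saved under pics/ and viewed, and the job is handed in when it is done.

Besides the shell and the picture viewer there is one more tool, called by a JSON object that holds its "name" and its "arguments". jog_arm: Moves the arm, as the interface text tells. Its arguments: {"type":"object","properties":{"targets":{"type":"array","items":{"type":"array"}},"force":{"type":"number"}},"required":["targets"]}

```bash
ls; mkdir -p pics; cat > h.py <<'E'
import numpy as np,cv2
from rig import manip,get_image,camera_model,sign_off,spot_in,silhouettes,spot_point
def save(n,im): cv2.imwrite('pics/'+n+'.png',im[:,:,::-1])
def ray(cam,uv):
    m=camera_model(cam);K=np.array(m['mtx']);T=np.array(m['world_from_camera'])
    x=(uv[0]-K[0,2])/K[0,0];y=(uv[1]-K[1,2])/K[1,1]
    if cam=='wrist':
        r=np.hypot(x,y);d=np.array([x/r*np.sin(r),y/r*np.sin(r),np.cos(r)]) if r>1e-9 else np.array([0,0,1.])
    else: d=np.array([x,y,1.])
    d=np.array([d[0],-d[1],-d[2]])
    return T[:3,3],T[:3,:3]@d
def atz(cam,uv,z):
    o,d=ray(cam,uv);return o+d*(z-o[2])/d[2]
def proj(cam,p):
    m=camera_model(cam);K=np.array(m['mtx']);T=np.array(m['world_from_camera'])
    c=T[:3,:3].T@(np.asarray(p)-T[:3,3]);x,y,z=c[0],-c[1],-c[2]
    if cam=='wrist':
        r=np.hypot(x,y);t=np.arctan2(r,z);x,y=x/r*t,y/r*t
    else:x,y=x/z,y/z
    return np.array([K[0,0]*x+K[0,2],K[1,1]*y+K[1,2]])
E
python3 - <<'E'
from h import *
for c in('side','top','wrist'):
    im,d=get_image(c);save(c+'0',im);m=camera_model(c);print(c,m.keys(),np.round(m['mtx'],1).tolist(),np.round(m['world_from_camera'],3).tolist())
s=manip.get_state();print({k:np.round(v,3).tolist() for k,v in s.items()})
E
```

```text
pics
side dict_keys(['mtx', 'world_from_camera']) [[480.3, 0.0, 320.3], [0.0, 480.3, 235.3], [0.0, 0.0, 1.0]] [[0.741, 0.465, -0.484, -0.004], [-0.672, 0.498, -0.549, -0.578], [-0.015, 0.732, 0.681, 0.785], [0.0, 0.0, 0.0, 1.0]]
top dict_keys(['mtx', 'world_from_camera']) [[494.9, 0.0, 316.5], [0.0, 494.9, 244.6], [0.0, 0.0, 1.0]] [[-0.021, 0.996, -0.087, 0.365], [-1.0, -0.02, 0.004, -0.019], [0.003, 0.087, 0.996, 1.213], [0.0, 0.0, 0.0, 1.0]]
wrist dict_keys(['mtx', 'world_from_camera']) [[371.6, 0.0, 323.2], [0.0, 371.6, 241.3], [0.0, 0.0, 1.0]] [[0.354, -0.902, -0.248, 0.142], [0.935, 0.341, 0.095, 0.561], [-0.001, -0.266, 0.964, 0.373], [0.0, 0.0, 0.0, 1.0]]
{'clock': 0.15, 'qpos': [1.087, 0.276, 1.506, -0.0, 1.361, -0.121], 'qd': [0.0, -0.001, -0.002, -0.001, -0.0, -0.002], 'effort': [0.002, -41.714, -24.603, -0.0, 0.008, 0.0], 'position': [0.204, 0.537, 0.248], 'ee_rot': [-0.695, 0.696, -0.128, 0.127], 'contact_force': [0.596, 0.264, -0.017], 'moment': [0.005, 0.014, -0.075], 'width': 0.085}
```

View pics/top0.png

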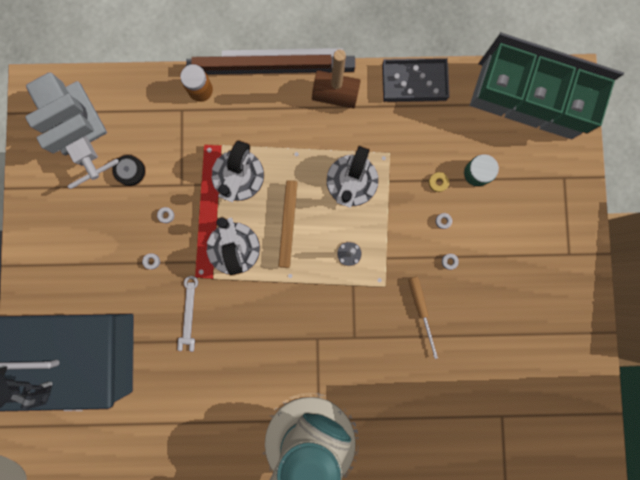

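View pics/side0.png

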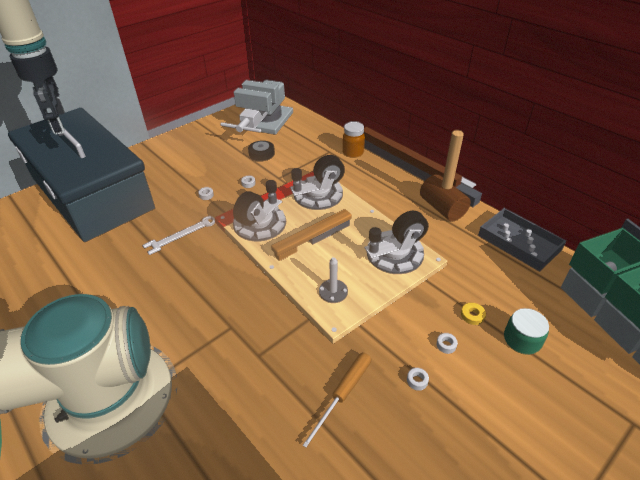

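View pics/wrist0.png

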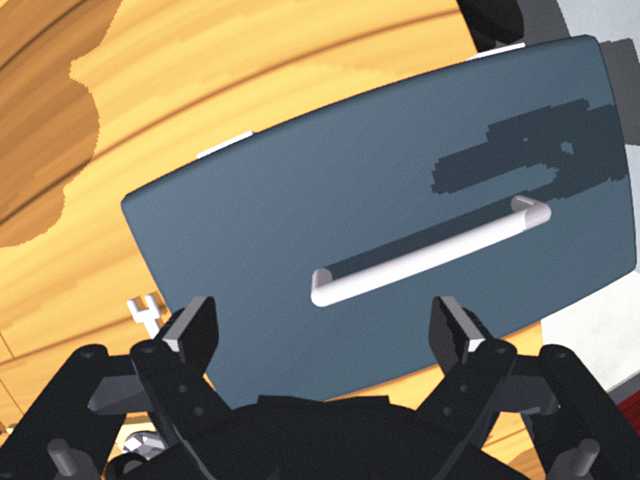

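```bash
python3 - <<'E'
from h import *
get_image('top');
for n,z in [('knob_a',.094),('pivot_a',.032),('stud_seat',.023),('spacer1_mid',.008),('thrust_mid',.007),('deck',0)]:
    for c in('top','side'):
        get_image(c)
        for r in spot_point(n,c):
            print(n,c,round(r['score'],2),np.round(r['position'],1),np.round(atz(c,r['position'],z)[:2],4))
E
```

```text
knob_a top 0.51 [343.7 193.6] [ 0.5784 -0.0887]
knob_a top 0.46 [220.8 223.5] [0.5151 0.1928]
knob_a top 0.44 [222.9 187.5] [0.5981 0.1876]
knob_a top 0.17 [288.9 225.1] [0.5083 0.0379]
knob_a side 0.72 [373.7 236.3] [ 0.5672 -0.0993]
knob_a side 0.51 [297.3 177.7] [0.5843 0.1701]
knob_a side 0.44 [266.9 185.9] [0.5103 0.1946]
pivot_a top 0.89 [231.8 247. ] [0.4662 0.1784]
pivot_a top 0.6 [236.6 174.3] [0.6428 0.1658]
pivot_a top 0.6 [350.1 180.6] [ 0.6218 -0.1089]
pivot_a top 0.39 [286.8 224.7] [0.5173 0.046 ]
pivot_a side 0.94 [257.7 219.5] [0.4591 0.1733]
pivot_a side 0.91 [393.7 246.1] [ 0.6276 -0.109 ]
pivot_a side 0.79 [320.1 188.8] [0.6487 0.1601]
stud_seat top 0.61 [349.6 251.1] [ 0.4513 -0.1038]
stud_seat side 0.75 [337.5 402.6] [ 0.2795 -0.2913]
stud_seat side 0.6 [332.8 290. ] [ 0.4447 -0.1042]
stud_seat side 0.58 [524.1 342. ] [ 0.6192 -0.4397]
spacer1_mid top 0.61 [446.8 259.6] [ 0.4267 -0.3413]
spacer1_mid top 0.19 [347.6 251.8] [ 0.4508 -0.0999]
spacer1_mid side 0.8 [417.  376.2] [ 0.4254 -0.3458]
thrust_mid top 0.58 [439.3 179.8] [ 0.6248 -0.3316]
thrust_mid side 0.58 [467.8 311.4] [ 0.6152 -0.3212]
deck top 0.62 [291.3 213.5] [0.5491 0.0363]
deck top 0.45 [449.6 261.2] [ 0.4231 -0.3502]
deck side 0.7 [328.1 242.9] [0.5498 0.0235]
deck side 0.25 [204.1 193.5] [0.4377 0.3881]
```

```bash
python3 - <<'E'
from h import *
im,d=get_image('top')
cv2.imwrite('pics/topz.png',cv2.resize(im[130:300,140:400],None,fx=3,fy=3,interpolation=cv2.INTER_CUBIC)[:,:,::-1])
im,d=get_image('side')
cv2.imwrite('pics/sidez.png',cv2.resize(im[140:310,200:460],None,fx=3,fy=3,interpolation=cv2.INTER_CUBIC)[:,:,::-1])
E
```

```text
(no output)
```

View pics/topz.png

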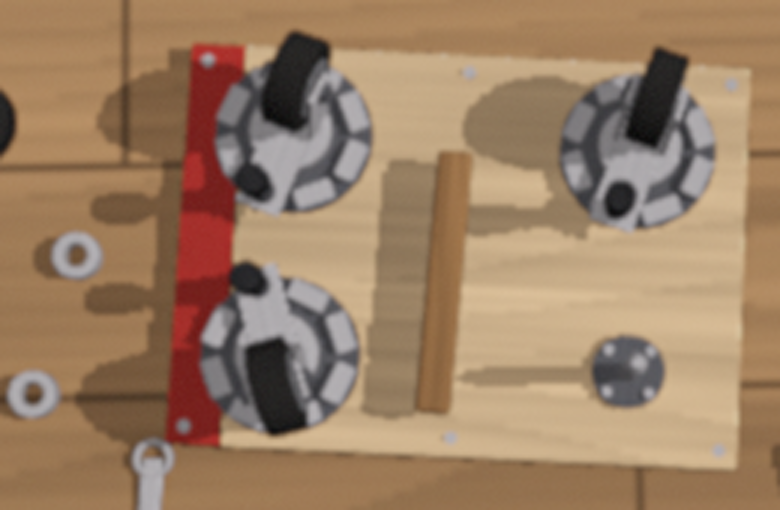

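View pics/sidez.png

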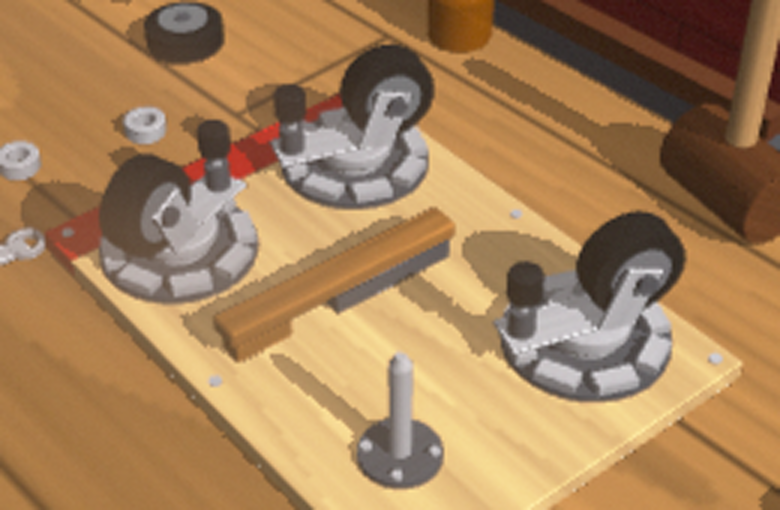

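```bash
python3 - <<'E'
from h import *
from scipy.optimize import least_squares
get_image('top')
C={(-.165,.23):(168,443),(.165,.23):(192,44),(.165,-.23):(750,70),(-.165,-.23):(737,468)}
S=[];
def W(p,l): return np.array([p[0]+np.cos(p[2])*l[0]-np.sin(p[2])*l[1],p[1]+np.sin(p[2])*l[0]+np.cos(p[2])*l[1]])
def solve(obs):
    f=lambda p:np.concatenate([W(p,l)-o for l,o in obs]); r=least_squares(f,[.55,.03,-.05]);return r.x,r.fun
ob=[(l,atz('top',((u+.5)/3+140-.5,(v+.5)/3+130-.5),.018)[:2]) for l,(u,v) in C.items()]
p,f=solve(ob);print('corners',p.round(4),(f*1000).round(1))
L={'a':(-.09,.14),'b':(.09,.14),'c':(.09,-.14),'s':(-.09,-.14)}
for c in('top','side'):
  get_image(c);O=[]
  for n,z in(('pivot_a',.032),('stud_seat',.023)):
    for r in spot_point(n,c):
        if r['score']<.5: continue
        w=atz(c,r['position'],z)[:2]
        l=min(L.values(),key=lambda l:np.linalg.norm(W(p,l)-w))
        if np.linalg.norm(W(p,l)-w)<.03:O.append((l,w))
  q,f=solve(O);print(c,q.round(4),(f*1000).round(1))
print({k:W(p,l).round(4) for k,l in L.items()})
# side camera check of corners: project
for c in ['top','side']:
  im,_=get_image(c)
  for z,ls in((.018,list(C)),(.032,[L['a'],L['b'],L['c']]),(.023,[L['s']]),(.116,[L['s']])):
    for l in ls:
      u=proj(c,[*W(p,l),z]);cv2.drawMarker(im,tuple(np.int32(u.round())),(0,255,255),0,7)
  save(c+'fit',cv2.resize(im[120:360,140:460],None,fx=2.4,fy=2.4))
E
```

```text
corners [ 0.5443  0.0299 -0.0648] [-1.4  2.   1.   0.1  2.2 -1.  -1.8 -1. ]
top [ 0.5443  0.0355 -0.075 ] [ 4.4 -4.3 -2.2  4.1 -1.6  1.8  3.   0.9 -0.8 -5.2 -2.8  2.7]
side [ 0.5454  0.0273 -0.0382] [-1.3 -9.7  3.  11.  -8.3  1.1  6.6 -2.4]
{'a': array([0.4635, 0.1754]), 'b': array([0.6432, 0.1638]), 'c': array([ 0.625 , -0.1157]), 's': array([ 0.4454, -0.104 ])}
```

View pics/sidefit.png

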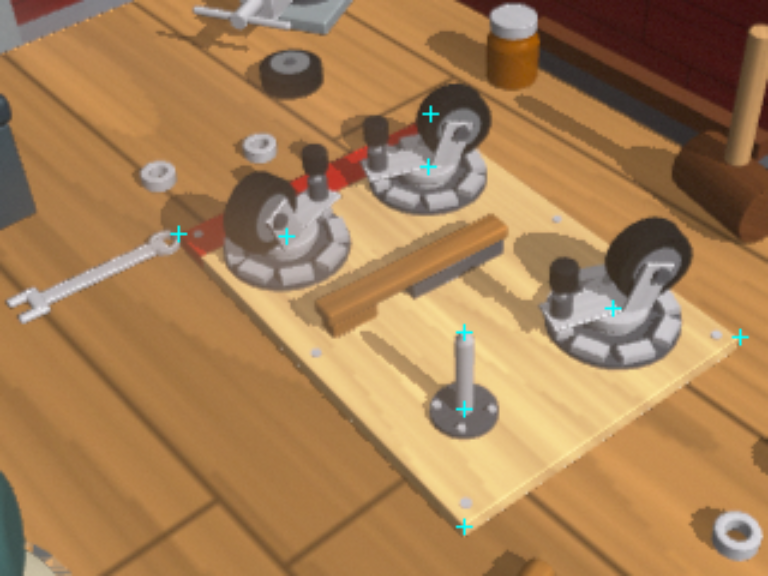

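View pics/topfit.png

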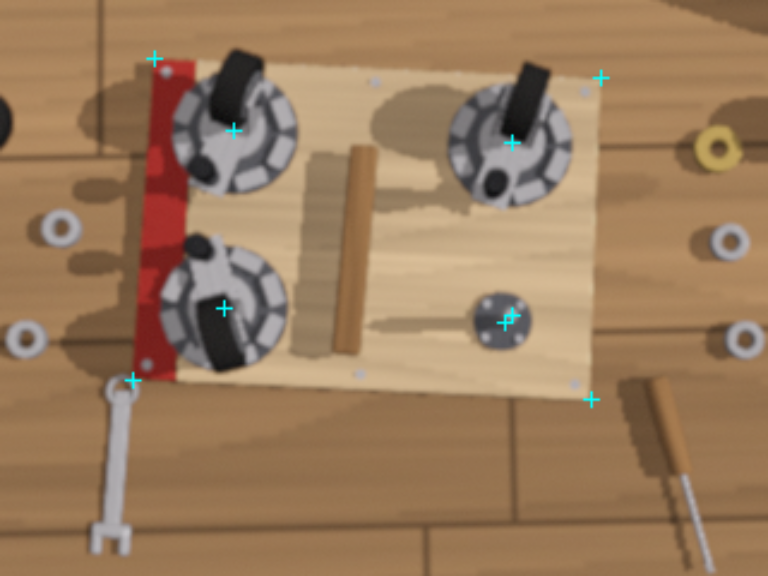

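```bash
cat >> h.py <<'E'
from scipy.spatial.transform import Rotation as R
def tool():
    s=manip.get_state();q=s['ee_rot'];M=R.from_quat([q[1],q[2],q[3],q[0]]).as_matrix()
    return np.array(s['position']),M,np.arctan2(M[1,2],M[0,2]),s
E
python3 - <<'E'
from h import *
p,M,y,s=tool();print(p,M.round(3),y)
E
```

```text
[0.20407354 0.53759644 0.24834237] [[ 0.935  0.     0.355]
 [-0.355  0.     0.935]
 [-0.    -1.     0.   ]] 1.2080038161476707
```

{"name": "jog_arm", "arguments": {"targets": [[0.0854, [0, 0, 0.03], 0], [0.0854, [0.034, -0.038, 0], -0.18], [0.0854, [0.034, -0.038, 0], -0.18], [0.0854, [0.034, -0.038, 0], -0.18], [0.0854, [0.034, -0.038, 0], -0.18], [0.0854, [0.034, -0.038, 0], -0.18], [0.0854, [0.034, -0.038, 0], -0.18], [0.0854, [0.034, -0.038, 0], -0.18], [0.0854, [0.034, -0.038, 0], -0.18], [0.0854, [0.034, -0.038, 0], -0.18]], "force": 50}}

```text
clock: 3.2
position: [0.5111, 0.1943, 0.2785]
ee_rot: [-0.386, 0.385, -0.593, 0.593]
contact_force: [0.9, 0.2, 0.6]
width: 0.0853
```

{"name": "jog_arm", "arguments": {"targets": [[0.06, [0, 0, 0], -0.18], [0.06, [0, 0, 0], -0.18], [0.06, [0, 0, 0], -0.18], [0.06, [0, 0, 0], -0.18], [0.06, [0, 0, 0], -0.11], [0.06, [0, 0, 0], 0]]}}

```text
clock: 3.95
position: [0.5101, 0.1956, 0.2783]
ee_rot: [-0.116, 0.116, -0.697, 0.698]
contact_force: [-0.4, -0.3, 0.3]
width: 0.06
```

```bash
python3 - <<'E'
from h import *
print(tool()[0],tool()[2],tool()[3]['qpos'])
im,d=get_image('wrist');save('w1',im)
for n,z in(('knob_a',.094),('pivot_a',.032),('stud_seat',.023)):
    for r in spot_point(n,'wrist'):
        print(n,round(r['score'],2),np.round(r['position'],1),np.round(atz('wrist',r['position'],z)[:2],4))
E
```

```text
[0.51007688 0.19556708 0.27833089] -1.240719058742571 [ 2.38813428e-01  2.16913405e-01  1.51190259e+00 -1.22030983e-04
  1.41280129e+00  1.47955169e+00]
knob_a 0.94 [333.5 213.8] [0.5196 0.1887]
knob_a 0.71 [638.  314.6] [ 0.5326 -0.2206]
knob_a 0.6 [597.5 253.3] [ 0.5772 -0.0946]
knob_a 0.5 [615. 363.] [ 0.4616 -0.2282]
pivot_a 0.96 [592.  206.4] [ 0.6275 -0.1151]
pivot_a 0.6 [327.  255.7] [0.4643 0.1747]
pivot_a 0.54 [455.6 243.8] [0.5218 0.0468]
stud_seat 0.9 [525.1 331.9] [ 0.4449 -0.1069]
```

View pics/w1.png

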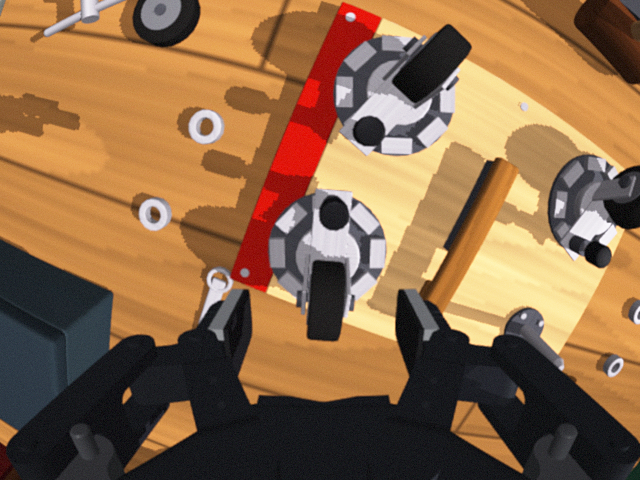

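{"name": "jog_arm", "arguments": {"targets": [[0.06, [0.009, -0.0065, 0], -0.09], [0.06, [0, 0, -0.05], 0], [0.06, [0, 0, -0.05], 0], [0.06, [0, 0, -0.04], 0], [0.06, [0, 0, 0], 0]]}}

```text
clock: 4.78
position: [0.5167, 0.1885, 0.1355]
ee_rot: [-0.082, 0.087, -0.702, 0.702]
contact_force: [-0.3, -0.1, 0.5]
width: 0.0599
```

```bash
python3 - <<'E'
from h import *
print(tool()[0],tool()[2])
im,d=get_image('wrist');save('w2',im)
for n,z in(('knob_a',.094),('pivot_a',.032)):
    for r in spot_point(n,'wrist')[:2]:
        print(n,round(r['score'],2),np.round(r['position'],1),np.round(atz('wrist',r['position'],z)[:2],4))
print(proj('wrist',tool()[0]))
E
```

```text
[0.51668    0.18851836 0.13554334] -1.3314400964224289
knob_a 0.92 [321.1 275.2] [0.5235 0.1905]
knob_a 0.92 [374.3 122.4] [0.6003 0.1843]
pivot_a 0.92 [324.  320.1] [0.4691 0.1755]
pivot_a 0.7 [414.4  61.2] [0.6527 0.1617]
[321.29769306 325.90985879]
```

View pics/w2.png

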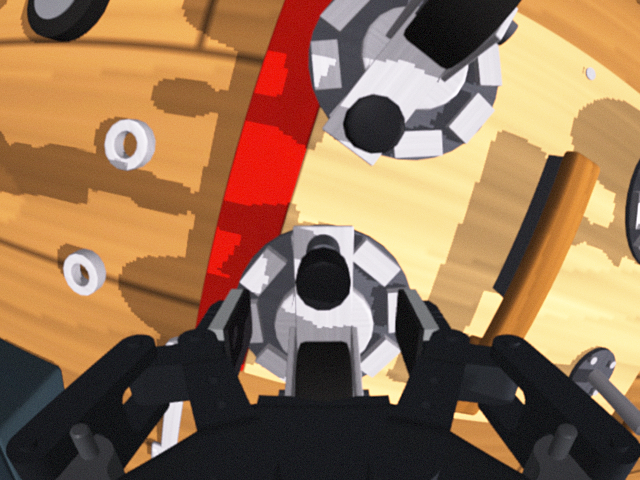

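{"name": "jog_arm", "arguments": {"targets": [[0.06, [0.002, 0.0005, -0.02], 0], [0.06, [0, 0, -0.02], 0], [0.06, [0, 0, 0], 0], [0.02, [0, 0, 0], 0], [0.02, [0, 0, 0], 0], [0.02, [0, 0, 0], 0], [0.02, [0, 0, 0], 0]], "force": 50}}

```text
clock: 5.8
position: [0.5221, 0.19, 0.0999]
ee_rot: [0.085, -0.083, 0.702, -0.702]
contact_force: [0.1, 1.0, 6.5]
width: 0.0243
```

```bash
python3 - <<'E'
from h import *
print(tool()[0],tool()[2],tool()[3]['contact_force'])
im,d=get_image('wrist');save('w3',im)
E
```

```text
[0.52212672 0.18995434 0.09987041] -1.3320597199815882 [0.08490614 0.98176904 6.48729132]
```

View pics/w3.png

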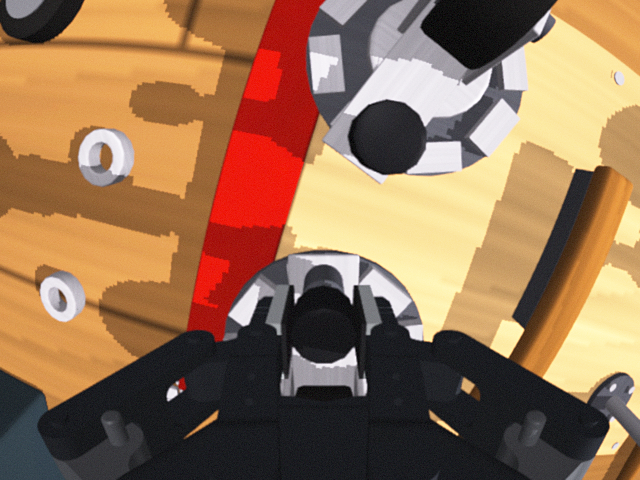

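{"name": "jog_arm", "arguments": {"targets": [[0.02, [0, 0, 0.004], 0], [0.02, [0, 0, 0.004], 0], [0.02, [0, 0, 0], 0], [0.02, [0, 0, 0], 0]]}}

```text
clock: 6.35
position: [0.522, 0.1899, 0.1062]
ee_rot: [0.085, -0.084, 0.702, -0.702]
contact_force: [4.7, 1.6, -7.4]
width: 0.0237
```

```bash
cat >> h.py <<'E'
def arc(r,p0,p1,n,op=.02):
    ph=np.linspace(p0,p1,n+1);P=np.c_[r*np.cos(ph),r*np.sin(ph)];D=np.diff(P,axis=0).round(4)
    print([[op,[float(a),float(b),0],round((p1-p0)/n,4)] for a,b in D])
E
python3 -c "
from h import *
arc(.0555,.25,1.506,8)"
```

```text
[[0.02, [-0.0028, 0.0082, 0], 0.157], [0.02, [-0.0041, 0.0077, 0], 0.157], [0.02, [-0.0052, 0.007, 0], 0.157], [0.02, [-0.0062, 0.0061, 0], 0.157], [0.02, [-0.0071, 0.005, 0], 0.157], [0.02, [-0.0078, 0.0038, 0], 0.157], [0.02, [-0.0083, 0.0026, 0], 0.157], [0.02, [-0.0086, 0.0012, 0], 0.157]]
```

{"name": "jog_arm", "arguments": {"targets": [[0.02, [-0.0028, 0.0082, 0], 0.157], [0.02, [-0.0041, 0.0077, 0], 0.157], [0.02, [-0.0052, 0.007, 0], 0.157], [0.02, [-0.0062, 0.0061, 0], 0.157], [0.02, [0, 0, 0], 0]]}}

```text
clock: 6.98
position: [0.5029, 0.2204, 0.1061]
ee_rot: [0.298, -0.297, 0.642, -0.641]
contact_force: [2.9, 5.6, -7.1]
width: 0.024
```

```bash
python3 - <<'E'
from h import *
print(tool()[0],tool()[2],tool()[3]['contact_force'])
im,d=get_image('wrist');save('w4',im)
E
```

```text
[0.50289687 0.22039329 0.1061253 ] -0.703193143516781 [ 2.87313919  5.6261343  -7.10100484]
```

View pics/w4.png

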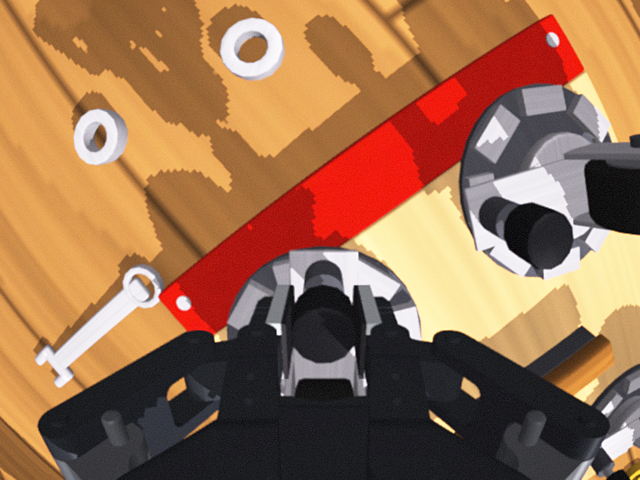

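```bash
python3 - <<'E'
from h import *
get_image('wrist')
a=atz('wrist',(183,303),.019);b=atz('wrist',(553,40),.019);print(a,b,np.arctan2(*(b-a)[1::-1]),np.linalg.norm(b-a))
a=atz('wrist',(160,297),.018);b=atz('wrist',(551,15),.018);print(a,b,np.arctan2(*(b-a)[1::-1]),np.linalg.norm(b-a))
# earlier-view check in top image screws
im,_=get_image('top')
E
```

```text
[0.41162085 0.25433216 0.019     ] [0.71101717 0.23334606 0.019     ] -0.0699802640741265 0.30013092570487826
[0.40066378 0.26778632 0.018     ] [0.72356527 0.24708028 0.018     ] -0.06403727836934023 0.3235646918190495
```

{"name": "jog_arm", "arguments": {"targets": [[0.02, [-0.0071, 0.005, 0], 0.157], [0.02, [-0.0078, 0.0038, 0], 0.157], [0.02, [-0.0083, 0.0026, 0], 0.157], [0.02, [-0.0086, 0.0012, 0], 0.157], [0.02, [0, 0, 0], 0], [0.02, [0, 0, 0], 0]]}}

```text
clock: 7.88
position: [0.4697, 0.2337, 0.106]
ee_rot: [0.481, -0.48, 0.521, -0.517]
contact_force: [-0.5, 9.2, -7.2]
width: 0.0244
```

```bash
python3 - <<'E'
from h import *
print(tool()[0],tool()[2],tool()[3]['contact_force'],tool()[3]['moment'])
im,d=get_image('wrist');save('w5',im)
E
```

```text
[0.46969531 0.23369377 0.10595633] -0.0774241748749236 [-0.54664593  9.2133453  -7.22605426] [ 1.60593636 -0.11705483  0.04943545]
```

View pics/w5.png

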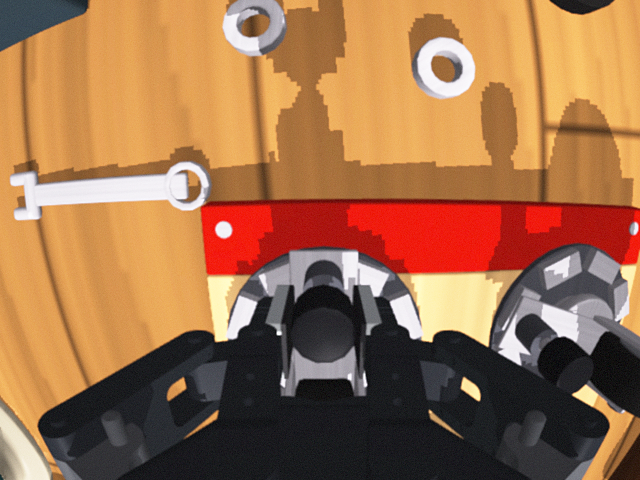

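{"name": "jog_arm", "arguments": {"targets": [[0.02, [0, 0, 0], 0.011], [0.02, [0, 0, -0.003], 0], [0.02, [0, 0, -0.003], 0], [0.02, [0, 0, -0.002], 0], [0.02, [0, 0, 0], 0], [0.02, [0, 0, 0], 0]]}}

```text
clock: 8.68
position: [0.4695, 0.2337, 0.098]
ee_rot: [0.483, -0.482, 0.518, -0.515]
contact_force: [-0.6, 10.0, -5.9]
width: 0.0245
```

{"name": "jog_arm", "arguments": {"targets": [[0.02, [0, 0, -0.003], 0], [0.02, [0, 0, -0.002], 0], [0.02, [0, 0, 0], 0], [0.02, [0, 0, 0], 0]]}}

```text
clock: 9.18
position: [0.4696, 0.2337, 0.0937]
ee_rot: [0.483, -0.482, 0.518, -0.515]
contact_force: [-1.7, 9.8, -1.6]
width: 0.0244
```

{"name": "jog_arm", "arguments": {"targets": [[0.05, [0, 0, 0], 0], [0.05, [0, 0, 0], 0], [0.05, [0, 0, 0], 0], [0.05, [0, 0, 0.06], 0], [0.05, [0, 0, 0.06], 0], [0.05, [0, 0, 0.06], 0], [0.05, [0, 0, 0], 0]]}}

```text
clock: 10.05
position: [0.4736, 0.2318, 0.2789]
ee_rot: [-0.487, 0.48, -0.514, 0.518]
contact_force: [0.4, 0.5, -0.4]
width: 0.0499
```

```bash
python3 - <<'E'
from h import *
p,M,y,s=tool();print(p,y,s['qpos'])
im,d=get_image('wrist');save('w6',im)
for n,z in(('knob_a',.094),('pivot_a',.032),('stud_seat',.023)):
    for r in spot_point(n,'wrist')[:4]:
        print(n,round(r['score'],2),np.round(r['position'],1),np.round(atz('wrist',r['position'],z)[:2],4))
im,d=get_image('side');cv2.imwrite('pics/s6.png',cv2.resize(im[140:310,200:460],None,fx=3,fy=3,interpolation=cv2.INTER_CUBIC)[:,:,::-1])
E
```

```text
[0.47360145 0.23178607 0.27889137] -0.0652581066629413 [ 3.23382006e-01  1.81415177e-01  1.55697495e+00 -3.71515772e-04
  1.39177059e+00  3.88682778e-01]
knob_a 0.89 [456.5 260.7] [0.5898 0.1876]
knob_a 0.67 [316.4 223.2] [0.466  0.2297]
pivot_a 0.92 [478.8 261.5] [0.6381 0.1625]
pivot_a 0.77 [317.7 262.2] [0.4613 0.1745]
pivot_a 0.7 [443.6 440.7] [ 0.6203 -0.1079]
```

View pics/w6.png

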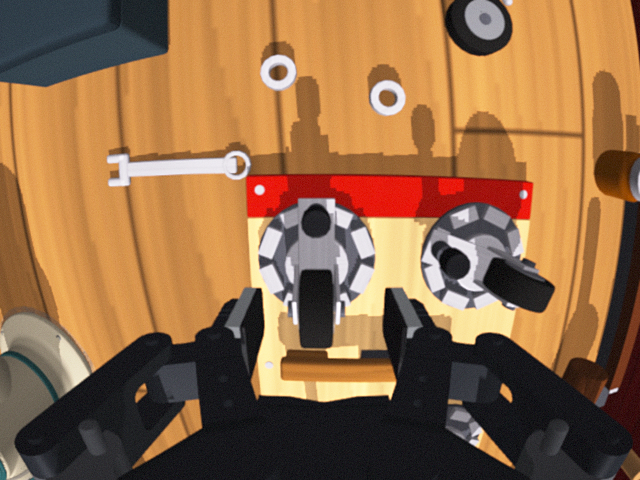

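View pics/s6.png

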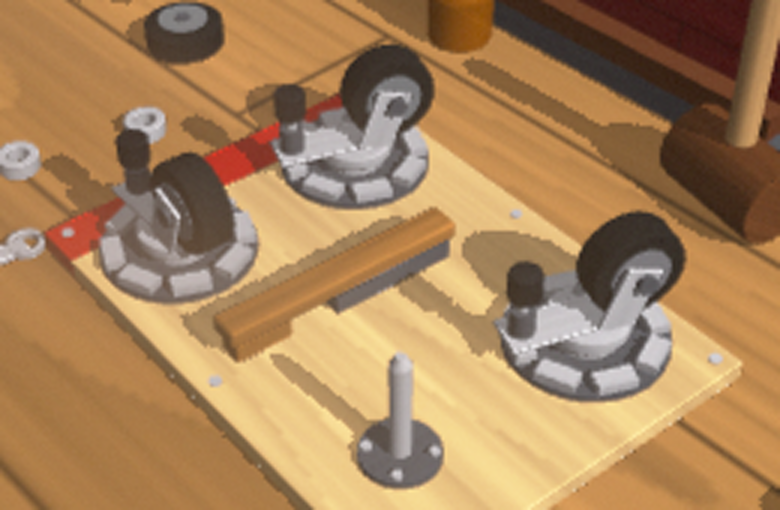

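{"name": "jog_arm", "arguments": {"targets": [[0.06, [0.0173, -0.0063, 0], 0.167], [0.06, [0.0173, -0.0063, 0], 0.167], [0.06, [0.0173, -0.0063, 0], 0.167], [0.06, [0.0173, -0.0063, 0], 0.167], [0.06, [0.0173, -0.0063, 0], 0.167], [0.06, [0.0173, -0.0063, 0], 0.167], [0.06, [0.0173, -0.0063, -0.05], 0.167], [0.06, [0, 0, -0.05], 0], [0.06, [0, 0, -0.04], 0], [0.06, [0, 0, 0], 0]]}}

```text
clock: 11.55
position: [0.5886, 0.1863, 0.1283]
ee_rot: [-0.686, 0.69, -0.167, 0.16]
contact_force: [0.4, 1.0, 0.3]
width: 0.0598
```

```bash
python3 - <<'E'
from h import *
p,M,y,s=tool();print(p,y,s['qpos'])
im,d=get_image('wrist');save('w7',im)
for n,z in(('knob_a',.094),('pivot_a',.032)):
    for r in spot_point(n,'wrist')[:4]:
        print(n,round(r['score'],2),np.round(r['position'],1),np.round(atz('wrist',r['position'],z)[:2],4))
E
```

```text
[0.5885558  0.18627982 0.12829012] 1.1038840631315738 [ 1.93857408e-01  4.28922302e-01  1.58097481e+00  2.49706653e-05
  1.14304492e+00 -9.10005967e-01]
knob_a 0.96 [327.4 300.4] [0.6008 0.185 ]
knob_a 0.95 [291.5  15.3] [0.4747 0.2305]
knob_a 0.91 [  6.6 402. ] [ 0.5789 -0.0984]
pivot_a 0.85 [332.6 337.1] [0.6553 0.1635]
pivot_a 0.79 [217.8  83. ] [0.4703 0.1764]
```

View pics/w7.png

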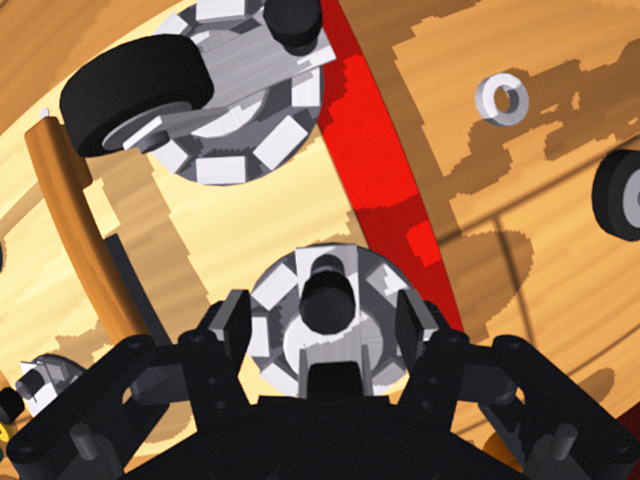

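{"name": "jog_arm", "arguments": {"targets": [[0.06, [0.008, -0.001, 0], 0], [0.06, [0, 0, -0.02], 0], [0.06, [0, 0, -0.014], 0], [0.06, [0, 0, 0], 0], [0.02, [0, 0, 0], 0], [0.02, [0, 0, 0], 0], [0.02, [0, 0, 0], 0], [0.02, [0, 0, 0], 0]]}}

```text
clock: 12.7
position: [0.5997, 0.1851, 0.1004]
ee_rot: [-0.687, 0.688, -0.164, 0.164]
contact_force: [-3.7, -5.7, 5.9]
width: 0.0244
```

{"name": "jog_arm", "arguments": {"targets": [[0.02, [0, 0, 0.004], 0], [0.02, [0, 0, 0.004], 0], [0.02, [0, 0, 0], 0], [0.02, [0, 0, 0], 0]]}}

```text
clock: 13.2
position: [0.5997, 0.1852, 0.1064]
ee_rot: [-0.687, 0.689, -0.164, 0.163]
contact_force: [0.1, -4.7, -7.3]
width: 0.0243
```

```bash
python3 - <<'E'
from h import *
p,M,y,s=tool();print(p,y,s['qpos'])
im,d=get_image('wrist');save('w8',im)
arc(.0555,y+np.pi/2,1.505,8)
E
```

```text
[0.5996548  0.18521542 0.10641157] 1.1040038678571134 [ 1.89471715e-01  4.58218415e-01  1.59142402e+00 -1.41963196e-03
  1.09382031e+00 -9.13878467e-01]
[[0.02, [0.0042, 0.007, 0], np.float64(-0.1462)], [0.02, [0.0051, 0.0063, 0], np.float64(-0.1462)], [0.02, [0.006, 0.0055, 0], np.float64(-0.1462)], [0.02, [0.0067, 0.0045, 0], np.float64(-0.1462)], [0.02, [0.0073, 0.0035, 0], np.float64(-0.1462)], [0.02, [0.0077, 0.0024, 0], np.float64(-0.1462)], [0.02, [0.008, 0.0012, 0], np.float64(-0.1462)], [0.02, [0.0081, 0.0001, 0], np.float64(-0.1462)]]
```

View pics/w8.png

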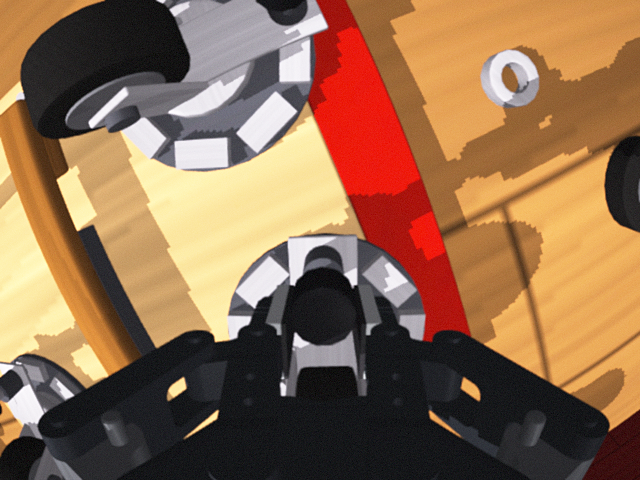

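```bash
python3 - <<'E'
from h import *
arc(.0515,2.705,1.505,8)
E
```

```text
[[0.02, [0.0038, 0.0067, 0], -0.15], [0.02, [0.0047, 0.0061, 0], -0.15], [0.02, [0.0056, 0.0053, 0], -0.15], [0.02, [0.0063, 0.0044, 0], -0.15], [0.02, [0.0069, 0.0034, 0], -0.15], [0.02, [0.0074, 0.0023, 0], -0.15], [0.02, [0.0076, 0.0012, 0], -0.15], [0.02, [0.0077, 0.0001, 0], -0.15]]
```

{"name": "jog_arm", "arguments": {"targets": [[0.02, [0.0038, 0.0067, 0], -0.146], [0.02, [0.0047, 0.0061, 0], -0.146], [0.02, [0.0056, 0.0053, 0], -0.146], [0.02, [0.0063, 0.0044, 0], -0.146], [0.02, [0.0069, 0.0034, 0], -0.146], [0.02, [0.0074, 0.0023, 0], -0.146], [0.02, [0.0076, 0.0012, 0], -0.146], [0.02, [0.0072, 0.0001, 0], -0.147], [0.02, [0, 0, 0], 0], [0.02, [0, 0, 0], 0]]}}

```text
clock: 14.5
position: [0.6471, 0.2144, 0.1052]
ee_rot: [0.481, -0.486, 0.517, -0.515]
contact_force: [-2.9, -5.6, -7.1]
width: 0.0243
```

```bash
python3 - <<'E'
from h import *
p,M,y,s=tool();print(p,y,s['qpos'])
im,d=get_image('wrist');save('w9',im)
E
```

```text
[0.64705069 0.21435629 0.1052306 ] -0.06498459294311826 [ 2.18565281e-01  5.33776674e-01  1.45514234e+00 -1.39008490e-03
  1.16000203e+00  2.84098724e-01]
```

View pics/w9.png

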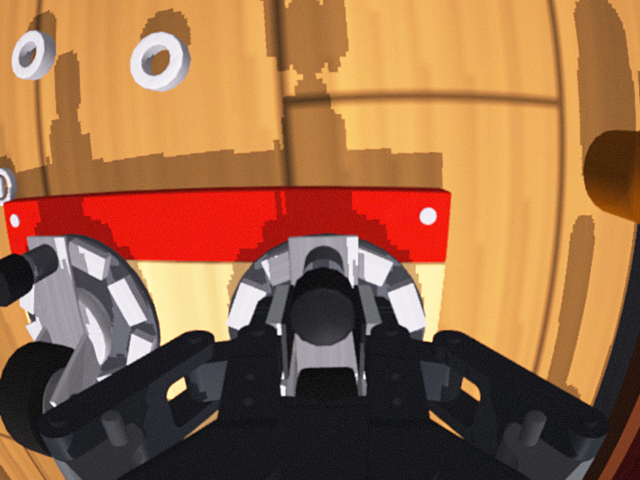

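{"name": "jog_arm", "arguments": {"targets": [[0.02, [0.001, 0, 0], 0], [0.02, [0, 0, -0.003], 0], [0.02, [0, 0, -0.003], 0], [0.02, [0, 0, -0.002], 0], [0.02, [0, 0, 0], 0], [0.02, [0, 0, 0], 0]]}}

```text
clock: 15.3
position: [0.6472, 0.2144, 0.0972]
ee_rot: [0.481, -0.486, 0.517, -0.515]
contact_force: [-4.6, -5.6, -6.4]
width: 0.0242
```

{"name": "jog_arm", "arguments": {"targets": [[0.02, [0, 0, -0.003], 0], [0.02, [0, 0, -0.001], 0], [0.02, [0, 0, 0], 0], [0.02, [0, 0, 0], 0]]}}

```text
clock: 15.8
position: [0.6475, 0.2144, 0.0942]
ee_rot: [0.481, -0.486, 0.517, -0.515]
contact_force: [-5.5, -4.9, -3.2]
width: 0.0242
```

{"name": "jog_arm", "arguments": {"targets": [[0.05, [0, 0, 0], 0], [0.05, [0, 0, 0], 0], [0.05, [0, 0, 0], 0], [0.05, [0, 0, 0.06], 0], [0.05, [0, 0, 0.06], 0], [0.05, [0, 0, 0.06], 0], [0.05, [0, 0, 0], 0]]}}

```text
clock: 16.68
position: [0.6535, 0.2167, 0.2829]
ee_rot: [-0.488, 0.479, -0.513, 0.518]
contact_force: [0.6, 0.3, -0.5]
width: 0.0499
```

```bash
python3 - <<'E'
from h import *
p,M,y,s=tool();print(p,y,s['qpos'])
im,d=get_image('wrist');save('w10',im)
for n,z in(('knob_a',.094),('pivot_a',.032)):
    for r in spot_point(n,'wrist')[:4]:
        print(n,round(r['score'],2),np.round(r['position'],1),np.round(atz('wrist',r['position'],z)[:2],4))
im,d=get_image('side');cv2.imwrite('pics/s10.png',cv2.resize(im[140:310,200:460],None,fx=3,fy=3,interpolation=cv2.INTER_CUBIC)[:,:,::-1])
E
```

```text
[0.65346975 0.21670618 0.2828746 ] -0.06456978095497054 [2.18971789e-01 4.29026365e-01 1.18631664e+00 5.21348327e-04
 1.51185683e+00 2.83483663e-01]
knob_a 0.92 [315.  217.8] [0.6454 0.2191]
knob_a 0.7 [127.2 215.3] [0.4711 0.2348]
pivot_a 0.8 [153.9 254.7] [0.459  0.1778]
pivot_a 0.8 [315.8 257.3] [0.6399 0.1644]
pivot_a 0.64 [316.1 217.6] [0.6431 0.2064]
```

View pics/w10.png

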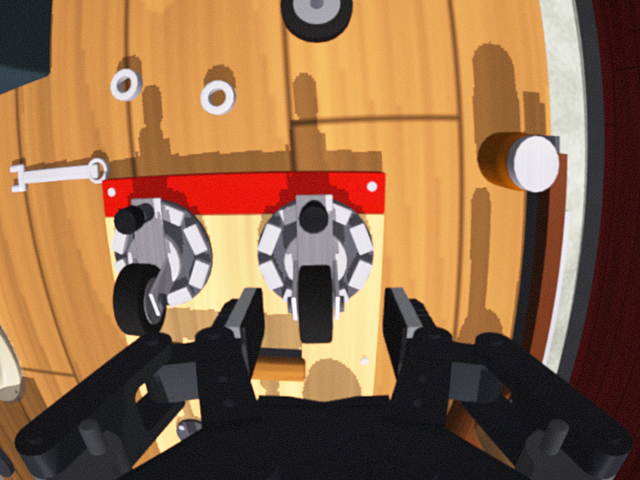

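View pics/s10.png

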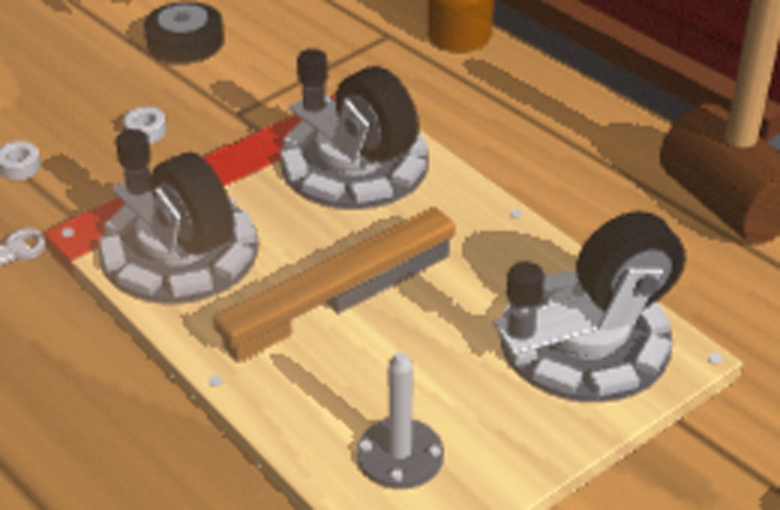

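{"name": "jog_arm", "arguments": {"targets": [[0.06, [-0.0108, -0.044, 0], 0.167], [0.06, [-0.0108, -0.044, 0], 0.167], [0.06, [-0.0108, -0.044, 0], 0.167], [0.06, [-0.0108, -0.044, 0], 0.167], [0.06, [-0.0108, -0.044, 0], 0.167], [0.06, [-0.0108, -0.044, 0], 0.167], [0.06, [-0.0108, -0.044, -0.05], 0.167], [0.06, [0, 0, -0.05], 0], [0.06, [0, 0, -0.04], 0], [0.06, [0, 0, 0], 0]]}}

```text
clock: 18.12
position: [0.5722, -0.0883, 0.1343]
ee_rot: [0.688, -0.688, 0.168, -0.16]
contact_force: [-0.3, -0.1, 0.4]
width: 0.0598
```

```bash
python3 - <<'E'
from h import *
p,M,y,s=tool();print(p,y,s['qpos'])
im,d=get_image('wrist');save('w11',im)
for n,z in(('knob_a',.094),('pivot_a',.032),('stud_seat',.023)):
    for r in spot_point(n,'wrist')[:4]:
        print(n,round(r['score'],2),np.round(r['position'],1),np.round(atz('wrist',r['position'],z)[:2],4))
E
```

```text
[ 0.57215782 -0.08832369  0.13433576] 1.1036173081497975 [-2.73445794e-01  3.71474497e-01  1.66122851e+00  2.22385738e-04
  1.12004333e+00 -1.37715038e+00]
knob_a 0.64 [313.1 295.8] [ 0.5814 -0.0975]
pivot_a 0.62 [321.2 332.8] [ 0.635  -0.1201]
stud_seat 0.78 [216.2  89.2] [ 0.4535 -0.1059]
stud_seat 0.69 [ 60.5 314.5] [ 0.5333 -0.3295]
```

View pics/w11.png

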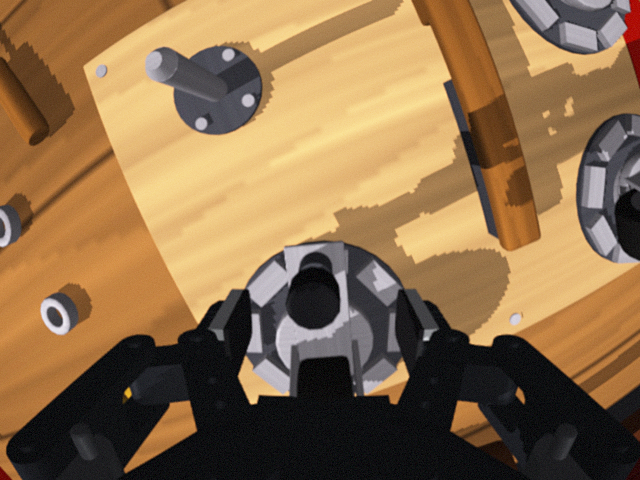

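{"name": "jog_arm", "arguments": {"targets": [[0.06, [0.005, -0.0075, 0], 0.06], [0.06, [0, 0, -0.02], 0], [0.06, [0, 0, -0.019], 0], [0.06, [0, 0, 0], 0], [0.02, [0, 0, 0], 0], [0.02, [0, 0, 0], 0], [0.02, [0, 0, 0], 0], [0.02, [0, 0, 0], 0]]}}

```text
clock: 19.32
position: [0.5815, -0.0973, 0.1017]
ee_rot: [-0.692, 0.693, -0.142, 0.144]
contact_force: [-2.4, -2.3, 6.2]
width: 0.0238
```

{"name": "jog_arm", "arguments": {"targets": [[0.02, [0, 0, 0.004], 0], [0.02, [0, 0, 0.004], 0], [0.02, [0, 0, 0], 0], [0.02, [0, 0, 0], 0]]}}

```text
clock: 19.82
position: [0.5813, -0.0972, 0.1078]
ee_rot: [-0.692, 0.693, -0.142, 0.143]
contact_force: [3.7, -4.1, -7.1]
width: 0.024
```

```bash
python3 - <<'E'
from h import *
p,M,y,s=tool();print(p,y,s['contact_force'])
im,d=get_image('wrist');save('w12',im)
v=p[:2]-[.6266,-.1156];print(np.hypot(*v),np.arctan2(v[1],v[0]))
E
```

```text
[ 0.58132475 -0.09721279  0.10775008] 1.1640604186633277 [ 3.6867984  -4.09338993 -7.08337688]
0.04886653365101775 2.7558211188042874
```

View pics/w12.png

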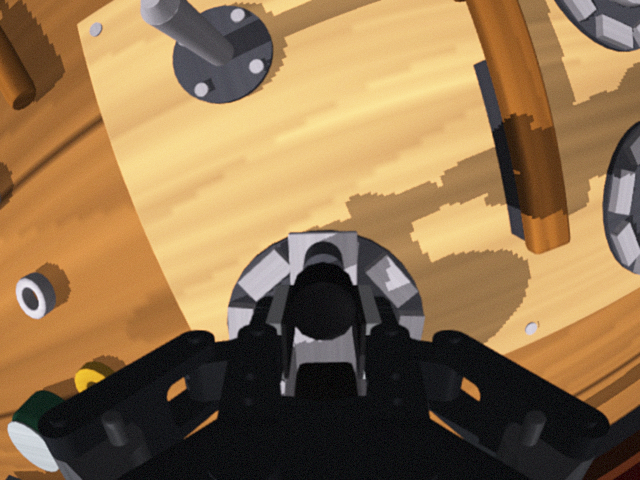

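```bash
python3 - <<'E'
from h import *
arc(.0493,2.745,1.505,8)
E
```

```text
[[0.02, [0.0035, 0.0068, 0], -0.155], [0.02, [0.0045, 0.0062, 0], -0.155], [0.02, [0.0054, 0.0054, 0], -0.155], [0.02, [0.0062, 0.0045, 0], -0.155], [0.02, [0.0068, 0.0035, 0], -0.155], [0.02, [0.0072, 0.0024, 0], -0.155], [0.02, [0.0075, 0.0013, 0], -0.155], [0.02, [0.0076, 0.0001, 0], -0.155]]
```

{"name": "jog_arm", "arguments": {"targets": [[0.02, [0.0035, 0.0068, 0], -0.154], [0.02, [0.0045, 0.0062, 0], -0.154], [0.02, [0.0054, 0.0054, 0], -0.154], [0.02, [0.0062, 0.0045, 0], -0.154], [0.02, [0.0068, 0.0035, 0], -0.154], [0.02, [0.0072, 0.0024, 0], -0.154], [0.02, [0.0075, 0.0013, 0], -0.154], [0.02, [0.0076, 0.0001, 0], -0.152], [0.02, [0, 0, 0], 0], [0.02, [0, 0, 0], 0]]}}

```text
clock: 21.12
position: [0.6282, -0.0668, 0.1073]
ee_rot: [0.483, -0.485, 0.516, -0.515]
contact_force: [-0.1, -4.9, -8.4]
width: 0.024
```

{"name": "jog_arm", "arguments": {"targets": [[0.02, [0, 0, -0.003], 0], [0.02, [0, 0, -0.003], 0], [0.02, [0, 0, -0.003], 0], [0.02, [0, 0, 0], 0], [0.02, [0, 0, 0], 0]]}}

```text
clock: 21.75
position: [0.6283, -0.0667, 0.0988]
ee_rot: [0.483, -0.484, 0.516, -0.516]
contact_force: [-2.5, -4.1, -6.3]
width: 0.0241
```

{"name": "jog_arm", "arguments": {"targets": [[0.02, [0, 0, -0.003], 0], [0.02, [0, 0, -0.001], 0], [0.02, [0, 0, 0], 0], [0.05, [0, 0, 0], 0], [0.05, [0, 0, 0], 0], [0.05, [0, 0, 0], 0], [0.05, [0, 0, 0.06], 0], [0.05, [0, 0, 0.06], 0], [0.05, [0, 0, 0.06], 0], [0.05, [0, 0, 0], 0]]}}

```text
clock: 23.0
position: [0.6324, -0.0666, 0.2818]
ee_rot: [-0.486, 0.48, -0.512, 0.52]
contact_force: [-0.2, 0.3, 0.0]
width: 0.0501
```

```bash
python3 - <<'E'
from h import *
p,M,y,s=tool();print(p,y,s['qpos'])
im,d=get_image('wrist');save('w13',im)
for n,z in(('stud_seat',.023),('spacer1_mid',.008),('thrust_mid',.007)):
  for c in('wrist','top','side'):
    get_image(c)
    for r in spot_point(n,c)[:5]:
        print(n,c,round(r['score'],2),np.round(r['position'],1),np.round(atz(c,r['position'],z)[:2],4))
im,d=get_image('side');cv2.imwrite('pics/s13.png',cv2.resize(im[140:310,200:460],None,fx=3,fy=3,interpolation=cv2.INTER_CUBIC)[:,:,::-1])
E
```

```text
[ 0.63235594 -0.06656622  0.28184693] -0.06544591795963262 [-2.14638216e-01  3.46546359e-01  1.31846818e+00  7.21398370e-04
  1.46335390e+00 -1.49256633e-01]
stud_seat wrist 0.88 [162.6 254.2] [ 0.4446 -0.1062]
stud_seat top 0.59 [345.5 254.5] [ 0.4433 -0.0937]
stud_seat side 0.64 [332.5 288.9] [ 0.4463 -0.1016]
spacer1_mid top 0.31 [151.7 262.5] [0.4344 0.3775]
spacer1_mid side 0.72 [439.5 376.6] [ 0.4544 -0.3737]
thrust_mid wrist 0.59 [329.2 400. ] [ 0.6214 -0.328 ]
thrust_mid top 0.64 [438.4 180.5] [ 0.6231 -0.3293]
thrust_mid side 0.7 [470.3 311.1] [ 0.6195 -0.3241]
```

View pics/w13.png

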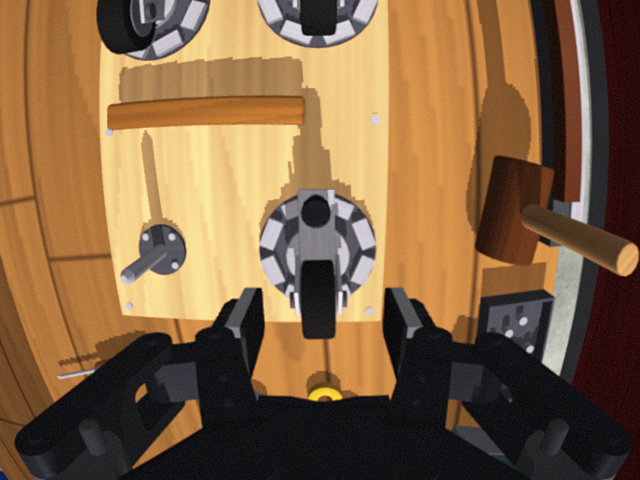

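View pics/s13.png

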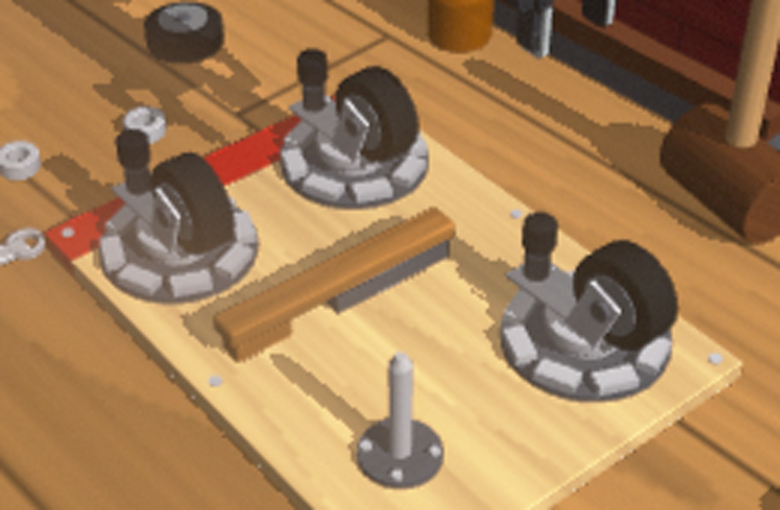

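```bash
python3 - <<'E'
from h import *
im,d=get_image('side');save('s14',im)
im,d=get_image('top');save('t14',im)
for c in('side','top'):
    get_image(c)
    for n in('spacer1_mid','thrust_mid'):
        for r in silhouettes(n,c)[:6]:print(c,n,round(r['score'],2),np.round(r['position'],1),r['mask'].sum(),atz(c,r['position'],.008)[:2].round(4))
E
```

```text
side spacer1_mid 0.88 [438.1 373.8] 296 [ 0.4571 -0.3685]
side spacer1_mid 0.33 [311.9 233.1] 1354 [0.5389 0.0685]
side thrust_mid 0.62 [470.1 309.3] 386 [ 0.6222 -0.3215]
top spacer1_mid 0.45 [461.9 250.4] 165 [ 0.4485 -0.3792]
top spacer1_mid 0.16 [163.9 215.9] 155 [0.5483 0.3485]
top thrust_mid 0.66 [435.8 183.1] 280 [ 0.6165 -0.3224]
```

View pics/s14.png

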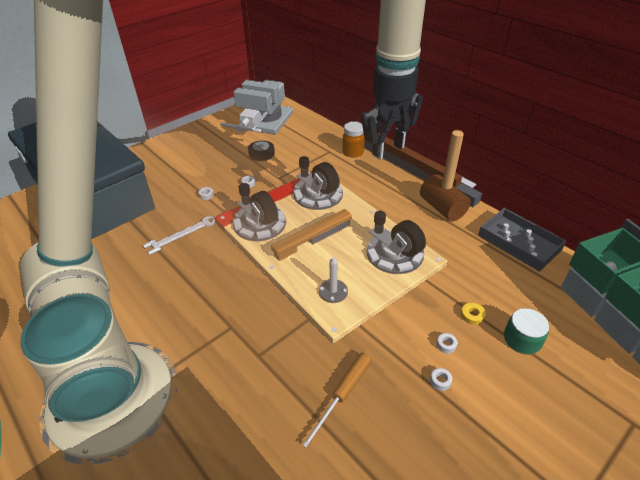

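View pics/t14.png

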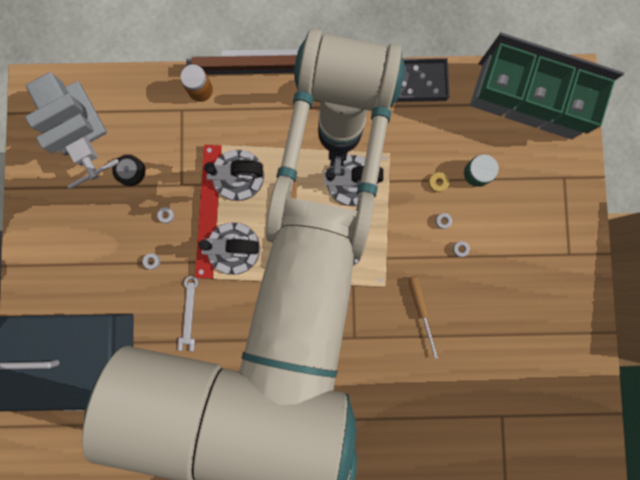

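{"name": "jog_arm", "arguments": {"targets": [[0.055, [-0.0258, -0.0455, 0], 0], [0.055, [-0.0258, -0.0455, 0], 0], [0.055, [-0.0258, -0.0455, 0], 0], [0.055, [-0.0258, -0.0455, 0], 0], [0.055, [-0.0258, -0.0455, 0], 0], [0.055, [-0.0258, -0.0455, -0.04], 0], [0.055, [-0.0258, -0.0455, -0.05], 0], [0.055, [0, 0, -0.05], 0], [0.055, [0, 0, 0], 0]]}}

```text
clock: 25.52
position: [0.4511, -0.3747, 0.1403]
ee_rot: [0.483, -0.483, 0.52, -0.513]
contact_force: [0.9, 0.4, -0.2]
width: 0.0551
```

```bash
cat >> h.py <<'E'
def wlook(name,targets):
    p,M,y,s=tool();print(p.round(4),round(y,4),s['width'],np.round(s['qpos'],2))
    im,d=get_image('wrist')
    for n,z in targets:
        for r in spot_point(n,'wrist')[:4]:
            w=atz('wrist',r['position'],z)
            print(n,round(r['score'],2),np.round(r['position'],1),w[:2].round(4),'shift',(w-p)[:2].round(4))
            cv2.drawMarker(im,tuple(np.int32(np.round(r['position']))),(0,255,255),0,8)
    save(name,im)
E
python3 -c "
from h import *
wlook('w15',[('spacer1_mid',.008),('thrust_mid',.007)])"
```

```text
[ 0.4511 -0.3747  0.1403] -0.0673 0.055081309660069876 [-0.81  0.38  1.64  0.    1.14 -0.74]
spacer1_mid 0.61 [328.2 241.2] [ 0.4587 -0.3825] shift [ 0.0076 -0.0078]
thrust_mid 0.73 [536.1 168.5] [ 0.6287 -0.3347] shift [0.1776 0.04  ]
```

View pics/w15.png

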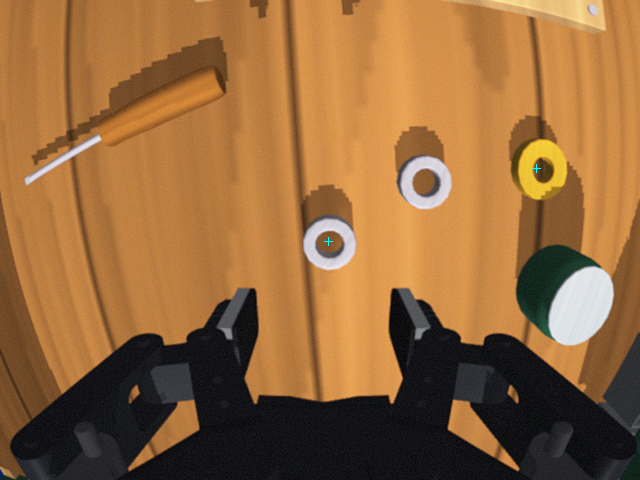

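{"name": "jog_arm", "arguments": {"targets": [[0.055, [0.006, -0.004, -0.05], 0], [0.055, [0, 0, -0.03], 0], [0.055, [0, 0, 0], 0]]}}

```text
clock: 26.05
position: [0.4601, -0.3798, 0.0641]
ee_rot: [0.484, -0.484, 0.516, -0.516]
contact_force: [-0.3, -0.0, 0.3]
width: 0.0551
```

```bash
python3 -c "
from h import *
wlook('w16',[('spacer1_mid',.008),('thrust_mid',.007)])"
```

```text
[ 0.4601 -0.3798  0.0641] -0.0648 0.05511036540421754 [-0.81  0.46  1.71  0.    0.97 -0.74]
spacer1_mid 0.63 [313.  268.6] [ 0.4571 -0.3799] shift [-0.003  -0.0001]
thrust_mid 0.83 [587.3 171.1] [ 0.6238 -0.333 ] shift [0.1636 0.0468]
```

View pics/w16.png

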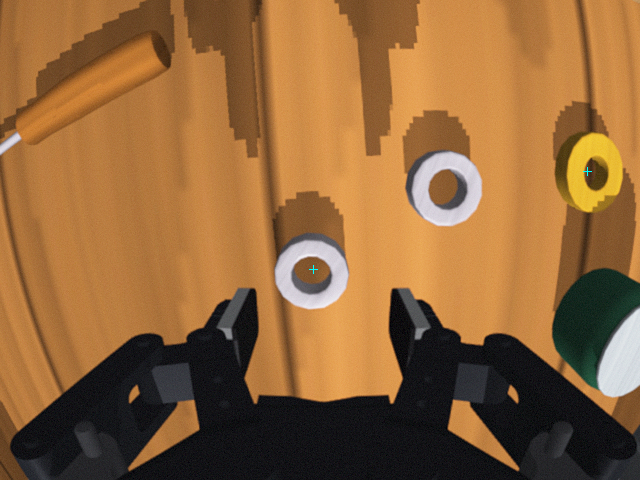

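{"name": "jog_arm", "arguments": {"targets": [[0.055, [-0.003, 0, -0.03], 0], [0.055, [0, 0, -0.012], 0], [0.055, [0, 0, 0], 0], [0.03, [0, 0, 0], 0], [0.03, [0, 0, 0], 0], [0.03, [0, 0, 0], 0], [0.03, [0, 0, 0], 0]], "force": 60}}

```text
clock: 27.08
position: [0.4574, -0.3811, 0.0236]
ee_rot: [-0.483, 0.483, -0.515, 0.517]
contact_force: [-1.0, 0.3, 6.9]
width: 0.0345
```

{"name": "jog_arm", "arguments": {"targets": [[0.03, [0, 0, 0.05], 0], [0.03, [0, 0, 0.05], 0], [0.03, [0, 0, 0.05], 0], [0.03, [0, 0, 0], 0]]}}

```text
clock: 27.58
position: [0.459, -0.3827, 0.1772]
ee_rot: [-0.483, 0.483, -0.512, 0.52]
contact_force: [0.2, -0.4, -1.1]
width: 0.0343
```

```bash
python3 -c "
from h import *
wlook('w17',[('spacer1_mid',.16)])
im,d=get_image('side');cv2.imwrite('pics/s17.png',cv2.resize(im[150:450,300:600],None,fx=2,fy=2,interpolation=cv2.INTER_CUBIC)[:,:,::-1])"
```

```text
[ 0.459  -0.3827  0.1772] -0.0659 0.03434526842394612 [-0.81  0.35  1.58  0.    1.2  -0.75]
spacer1_mid 0.69 [324.7 298.4] [ 0.4585 -0.3756] shift [-0.0005  0.0071]
```

View pics/w17.png

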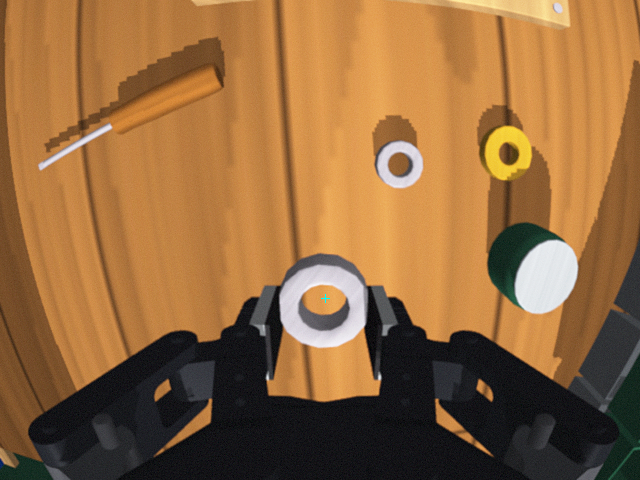

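View pics/s17.png

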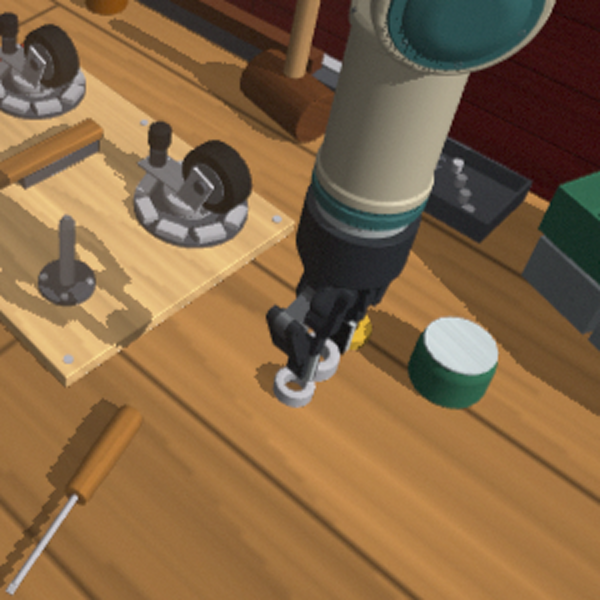

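{"name": "jog_arm", "arguments": {"targets": [[0.03, [-0.0025, 0.0544, 0], 0], [0.03, [-0.0025, 0.0544, 0], 0], [0.03, [-0.0025, 0.0544, 0], 0], [0.03, [-0.0025, 0.0544, 0], 0], [0.03, [-0.0025, 0.0544, -0.01], 0], [0.03, [0, 0, -0.01], 0], [0.03, [0, 0, 0], 0], [0.03, [0, 0, 0], 0]]}}

```text
clock: 28.72
position: [0.4445, -0.1096, 0.1515]
ee_rot: [0.483, -0.483, 0.517, -0.517]
contact_force: [-0.1, -0.0, -1.2]
width: 0.0345
```

```bash
python3 -c "
from h import *
wlook('w18',[('stud_seat',.023)])
im,d=get_image('wrist');cv2.imwrite('pics/w18z.png',cv2.resize(im[200:400,220:420],None,fx=3,fy=3,interpolation=cv2.INTER_CUBIC)[:,:,::-1])
im,d=get_image('side');cv2.imwrite('pics/s18.png',cv2.resize(im[150:350,230:430],None,fx=3,fy=3,interpolation=cv2.INTER_CUBIC)[:,:,::-1])
p=tool()[0];print(proj('side',[.4469,-.104,.116]),proj('wrist',[.4469,-.104,.116]),proj('wrist',[.4469,-.104,.023]))
im,d=get_image('top');cv2.imwrite('pics/t18.png',cv2.resize(im[150:350,250:450],None,fx=3,fy=3,interpolation=cv2.INTER_CUBIC)[:,:,::-1])
"
```

```text
[ 0.4445 -0.1096  0.1515] -0.0674 0.034510001714112226 [-0.39  0.18  1.9  -0.    1.06 -0.33]
stud_seat 0.73 [325.1 226.9] [ 0.4474 -0.1027] shift [0.0029 0.0069]
[333.69748801 258.07676993] [325.71517539 276.10876476] [324.70935601 229.07650826]
```

View pics/w18z.png

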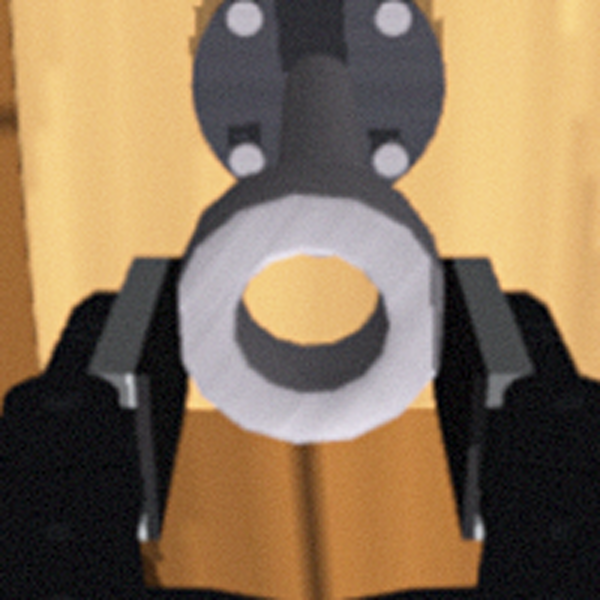

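View pics/s18.png

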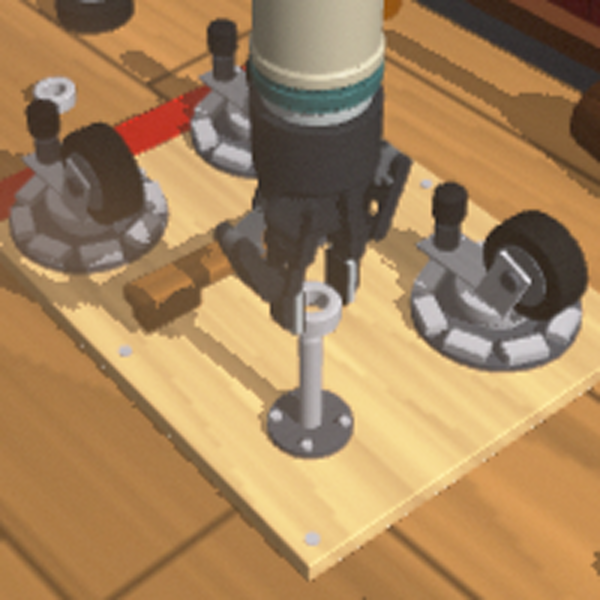

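View pics/w18.png

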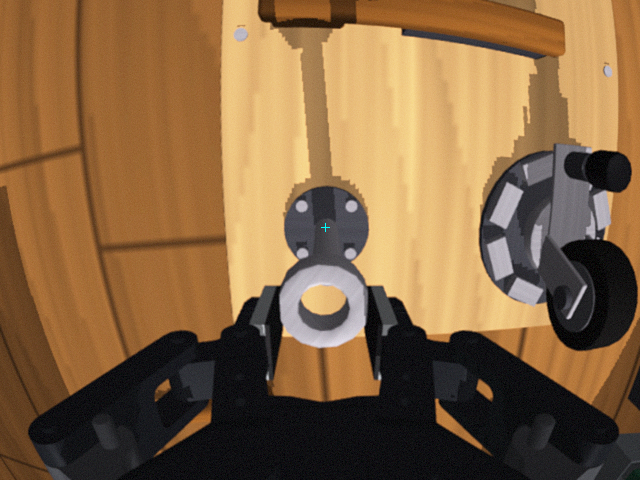

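```bash
python3 -c "
from h import *
p=tool()[0]
print('seat',atz('wrist',(326.2,226.8),.0225))
# ring outer top ellipse, hole top
for uv in [(323.3,306.5),(220+315/3,200+320/3)]: print('ring',atz('wrist',uv,p[2]-.0236+.016), p)
print(proj('side',[.4475,-.1035,.116]),proj('side',[.4475,-.1035,.0225]))
"
```

```text
seat [ 0.44797257 -0.10237171  0.0225    ]
ring [ 0.44553396 -0.10580482  0.14442483] [ 0.44441262 -0.10926895  0.15202483]
ring [ 0.4461964  -0.10592279  0.14442483] [ 0.44441262 -0.10926895  0.15202483]
[333.74527767 257.7917575 ] [333.54580907 289.27803571]
```

```bash
python3 -c "
from h import *
p=tool()[0]
for q in([.4458,-.1058,.144],[.4444,-.1093,.144],[.4458,-.1058,.128]): print((proj('side',q)-[230,150])*3+1)
im,d=get_image('side');cv2.imwrite('pics/s19.png',cv2.resize(im[220:320,290:390],None,fx=6,fy=6,interpolation=cv2.INTER_CUBIC)[:,:,::-1])
"
```

```text
[312.97302968 296.66764827]
[315.16649277 300.56514652]
[312.85375083 314.45095628]
```

View pics/s19.png

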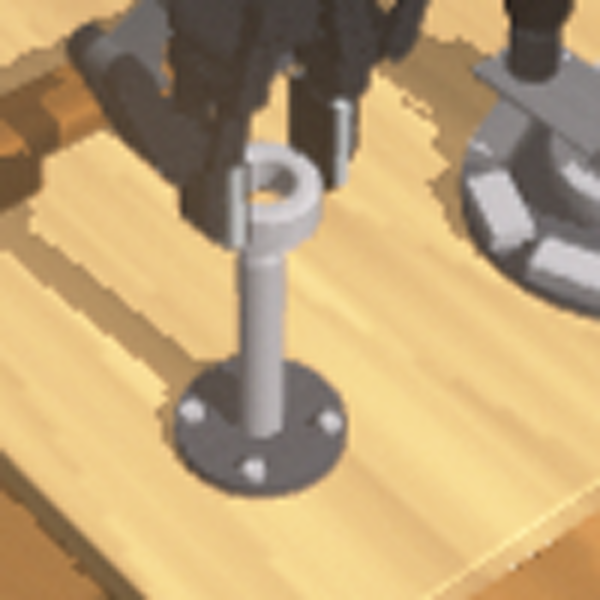

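{"name": "jog_arm", "arguments": {"targets": [[0.03, [0.002, 0.0028, 0], 0], [0.03, [0, 0, -0.008], 0], [0.03, [0, 0, -0.006], 0], [0.03, [0, 0, -0.006], 0], [0.03, [0, 0, 0], 0]]}}

```text
clock: 29.65
position: [0.4457, -0.1054, 0.1311]
ee_rot: [0.483, -0.483, 0.517, -0.516]
contact_force: [-0.4, -0.4, -1.6]
width: 0.0344
```

{"name": "jog_arm", "arguments": {"targets": [[0.03, [0, 0, -0.006], 0], [0.03, [0, 0, -0.006], 0], [0.03, [0, 0, -0.008], 0], [0.03, [0, 0, 0], 0]]}}

```text
clock: 30.15
position: [0.4456, -0.1054, 0.1111]
ee_rot: [0.483, -0.483, 0.517, -0.516]
contact_force: [0.0, 0.4, -0.1]
width: 0.0347
```

```bash
python3 -c "
from h import *
p=tool()[0];print(p)
im,d=get_image('wrist');cv2.imwrite('pics/w20z.png',cv2.resize(im[200:400,220:420],None,fx=3,fy=3,interpolation=cv2.INTER_CUBIC)[:,:,::-1])
im,d=get_image('side');cv2.imwrite('pics/s20.png',cv2.resize(im[220:320,290:390],None,fx=6,fy=6,interpolation=cv2.INTER_CUBIC)[:,:,::-1])
"
```

```text
[ 0.44560233 -0.10541995  0.11106392]
```

View pics/w20z.png

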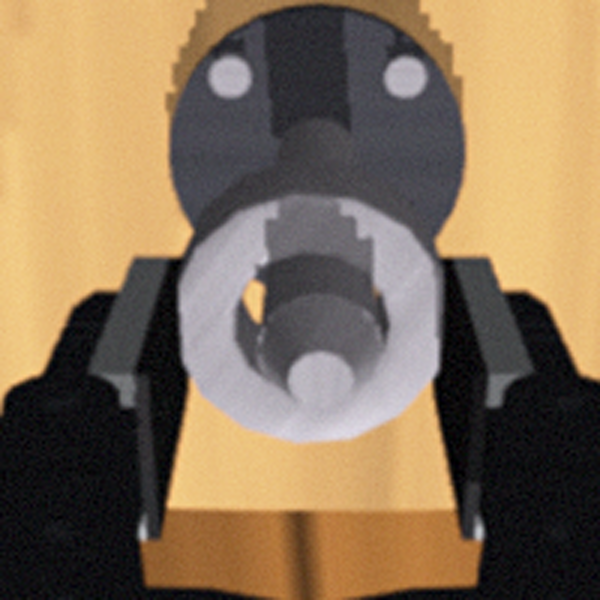

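View pics/s20.png

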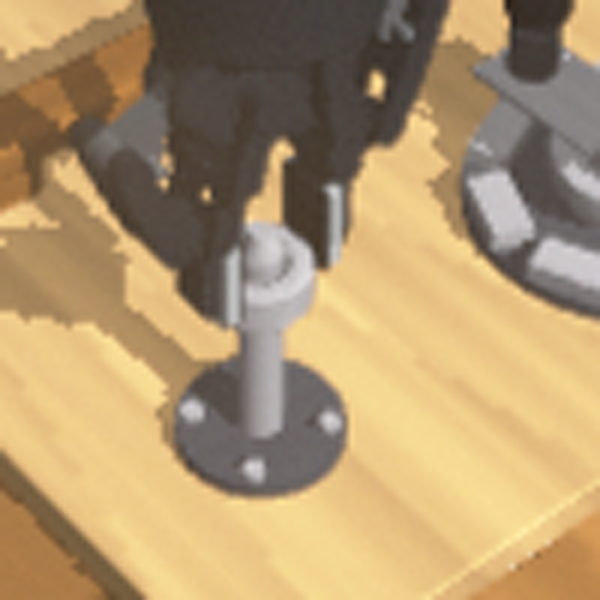

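{"name": "jog_arm", "arguments": {"targets": [[0.03, [0.001, 0, -0.01], 0], [0.03, [0, 0, -0.01], 0], [0.03, [0, 0, -0.01], 0], [0.03, [0, 0, -0.01], 0], [0.03, [0, 0, 0], 0]]}}

```text
clock: 30.88
position: [0.4464, -0.1053, 0.0708]
ee_rot: [0.483, -0.484, 0.517, -0.515]
contact_force: [0.3, 0.2, -0.6]
width: 0.0349
```

{"name": "jog_arm", "arguments": {"targets": [[0.055, [0, 0, 0], 0], [0.055, [0, 0, 0], 0], [0.055, [0, 0, 0], 0], [0.055, [0, 0, 0.06], 0], [0.055, [0, 0, 0.06], 0], [0.055, [0, 0, 0], 0]]}}

```text
clock: 31.62
position: [0.4504, -0.1069, 0.1969]
ee_rot: [-0.485, 0.481, -0.512, 0.52]
contact_force: [0.4, -0.8, -0.5]
width: 0.0549
```

```bash
python3 -c "
from h import *
p=tool()[0];print(p)
im,d=get_image('wrist');save('w21',im)
im,d=get_image('side');cv2.imwrite('pics/s21.png',cv2.resize(im[220:320,290:390],None,fx=6,fy=6,interpolation=cv2.INTER_CUBIC)[:,:,::-1])
"
```

```text
[ 0.45044804 -0.10688331  0.19691795]
```

View pics/s21.png

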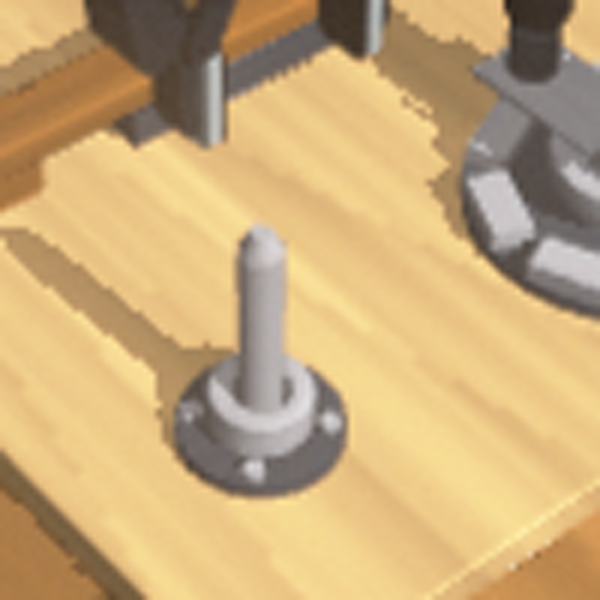

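{"name": "jog_arm", "arguments": {"targets": [[0.055, [0.019, -0.0573, 0], 0], [0.055, [0.019, -0.0573, 0], 0], [0.055, [0.019, -0.0573, 0], 0], [0.055, [0.019, -0.0573, -0.03], 0], [0.055, [0, 0, -0.05], 0], [0.055, [0, 0, -0.04], 0], [0.055, [0, 0, 0], 0]]}}

```text
clock: 32.6
position: [0.5183, -0.3282, 0.0688]
ee_rot: [0.483, -0.484, 0.521, -0.512]
contact_force: [-0.8, -0.5, 0.2]
width: 0.0549
```

```bash
python3 -c "
from h import *
wlook('w22',[('spacer1_mid',.008),('thrust_mid',.007)])"
```

```text
[ 0.5183 -0.3282  0.0688] -0.0663 0.054886509876420575 [-0.68  0.48  1.66  0.    1.01 -0.61]
thrust_mid 0.72 [502.3 262.1] [ 0.6299 -0.3374] shift [ 0.1116 -0.0093]
```

View pics/w22.png

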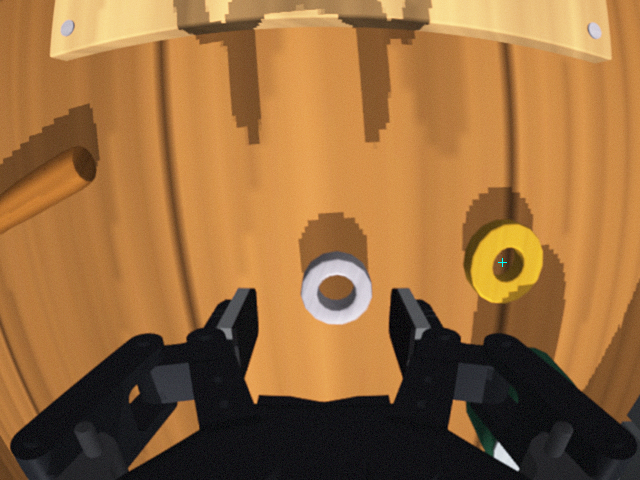

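```bash
python3 -c "
from h import *
p=tool()[0];print(p, atz('wrist',(336.5,288),.016)-p)
im,d=get_image('wrist');save('w23',im);p=tool()[0];print(p)"
```

```text
[ 0.52246204 -0.33098542  0.07491237] [ 0.00738392 -0.01049298 -0.05891237]
[ 0.52280688 -0.33125321  0.07563021]
```

```bash
cat >> h.py <<'E'
def ring(name,z=.016,save_=True):
    # bright low-saturation ring top detection in wrist
    T=None
    m=camera_model('wrist');p,M,y,s=tool();im,d=get_image('wrist')
    hsv=cv2.cvtColor(im,cv2.COLOR_RGB2HSV)
    k=((hsv[:,:,1]<45)&(hsv[:,:,2]>150)).astype(np.uint8)
    n,l,st,c=cv2.connectedComponentsWithStats(k)
    import h; old=h.camera_model; h.camera_model=lambda q:m
    for i in range(1,n):
        if 800<st[i,4]<12000:
            pts=np.argwhere(l==i)[:,::-1].astype(np.float32)
            e=cv2.fitEllipse(cv2.convexHull(pts.astype(np.int32)))
            w=atz('wrist',e[0],z);print(name,np.round(e[0],1),np.round(e[1],1),st[i,4],w[:2].round(4),'shift',(w-p)[:2].round(4),'tcp',p.round(4))
    h.camera_model=old
    save(name,im)
E
python3 -c "
from h import *
ring('w24')"
```

```text
w24 [325.4 280.4] [62.9 68.4] 2322 [ 0.5246 -0.3373] shift [ 0.0018 -0.0061] tcp [ 0.5228 -0.3313  0.0756]
```

View pics/w24.png

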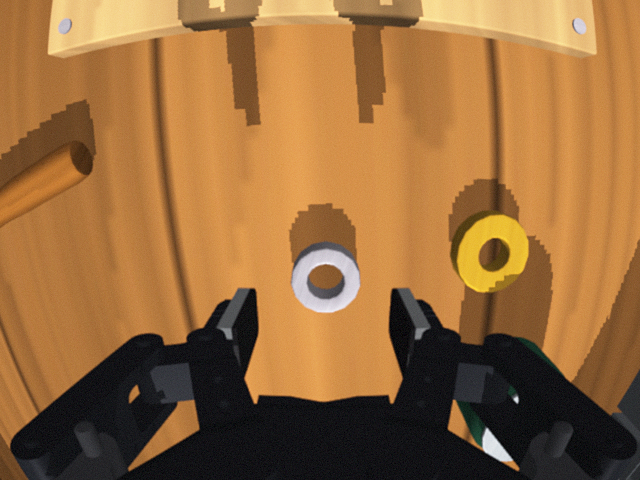

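{"name": "jog_arm", "arguments": {"targets": [[0.055, [0.002, -0.005, -0.03], 0], [0.055, [0, 0, -0.022], 0], [0.055, [0, 0, 0], 0], [0.03, [0, 0, 0], 0], [0.03, [0, 0, 0], 0], [0.03, [0, 0, 0], 0], [0.03, [0, 0, 0], 0], [0.03, [0, 0, 0.05], 0], [0.03, [0, 0, 0.06], 0], [0.03, [0, 0, 0.05], 0]]}}

```text
clock: 34.1
position: [0.5243, -0.336, 0.1852]
ee_rot: [-0.483, 0.483, -0.515, 0.517]
contact_force: [0.2, 0.3, -1.3]
width: 0.0346
```

{"name": "jog_arm", "arguments": {"targets": [[0.03, [-0.0193, 0.056, 0], 0], [0.03, [-0.0193, 0.056, 0], 0], [0.03, [-0.0193, 0.056, 0], 0], [0.03, [-0.0193, 0.056, 0], 0], [0.03, [0, 0, 0], 0], [0.03, [0, 0, 0], 0]]}}

```text
clock: 34.85
position: [0.4474, -0.112, 0.183]
ee_rot: [-0.484, 0.483, -0.515, 0.517]
contact_force: [0.4, -0.2, -0.5]
width: 0.0348
```

```bash
python3 -c "
from h import *
p=tool()[0];ring('w25',p[2]-.0236+.016)
im,d=get_image('wrist');cv2.imwrite('pics/w25z.png',cv2.resize(im[200:400,220:420],None,fx=3,fy=3,interpolation=cv2.INTER_CUBIC)[:,:,::-1])
"
```

```text
w25 [323.4 315.1] [80.  88.9] 3588 [ 0.4483 -0.1123] shift [ 0.0009 -0.0003] tcp [ 0.4474 -0.112   0.183 ]
```

View pics/w25z.png

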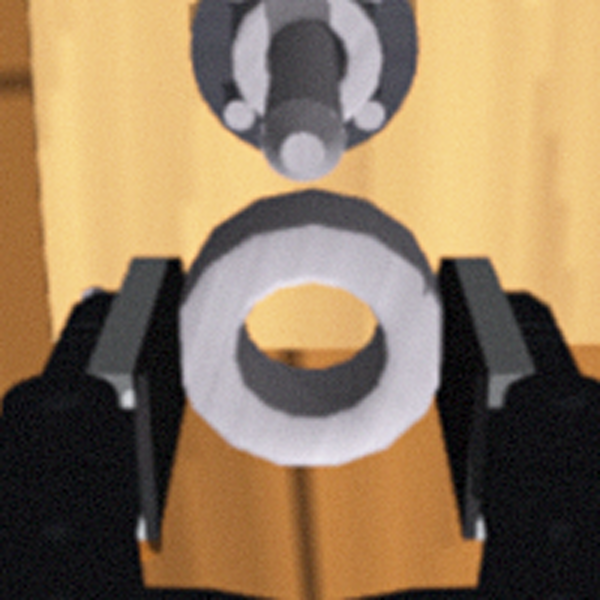

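{"name": "jog_arm", "arguments": {"targets": [[0.03, [-0.0005, 0.0098, 0], 0], [0.03, [0, 0, -0.025], 0], [0.03, [0, 0, -0.01], 0], [0.03, [0, 0, -0.006], 0], [0.03, [0, 0, -0.006], 0], [0.03, [0, 0, -0.006], 0], [0.03, [0, 0, -0.006], 0], [0.03, [0, 0, 0], 0]]}}

```text
clock: 35.95
position: [0.4458, -0.1017, 0.1226]
ee_rot: [0.483, -0.483, 0.517, -0.516]
contact_force: [0.7, 0.6, -1.8]
width: 0.0353
```

```bash
python3 -c "
from h import *
p=tool()[0];print(p)
im,d=get_image('wrist');cv2.imwrite('pics/w26z.png',cv2.resize(im[200:400,220:420],None,fx=3,fy=3,interpolation=cv2.INTER_CUBIC)[:,:,::-1])
"
```

```text
[ 0.44580857 -0.10174504  0.12263772]
```

View pics/w26z.png

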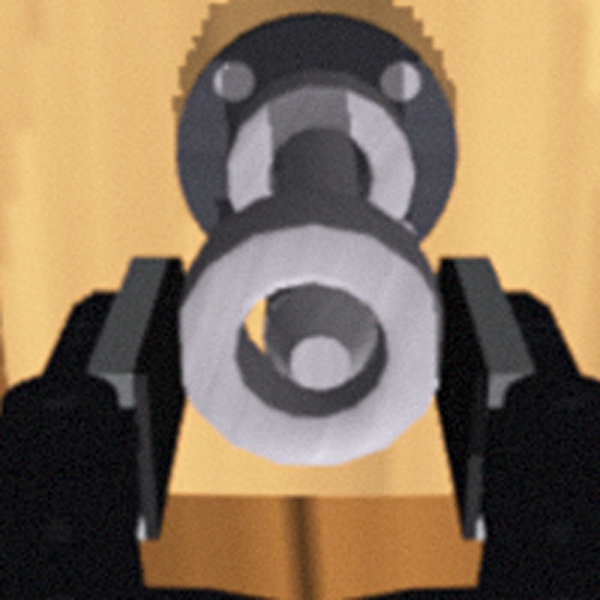

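Entered the stud; the stud sits slightly right of the hole centre (320 vs 311), so I shift x by 1 mm and lower.

{"name": "jog_arm", "arguments": {"targets": [[0.03, [0.0012, 0, 0], 0], [0.03, [0, 0, -0.01], 0], [0.03, [0, 0, -0.01], 0], [0.03, [0, 0, -0.01], 0], [0.03, [0, 0, -0.01], 0], [0.03, [0, 0, -0.006], 0], [0.03, [0, 0, 0], 0]]}}

```text
clock: 36.88
position: [0.447, -0.1017, 0.0765]
ee_rot: [0.483, -0.483, 0.517, -0.516]
contact_force: [0.5, -0.3, -0.8]
width: 0.0346
```

{"name": "jog_arm", "arguments": {"targets": [[0.055, [0, 0, 0], 0], [0.055, [0, 0, 0], 0], [0.055, [0, 0, 0], 0], [0.055, [0, 0, 0.06], 0], [0.055, [0, 0, 0.06], 0], [0.055, [0, 0, 0.02], 0], [0.055, [0, 0, 0], 0]]}}

```text
clock: 37.75
position: [0.4483, -0.1023, 0.2189]
ee_rot: [-0.484, 0.483, -0.515, 0.518]
contact_force: [-0.3, -0.2, -0.9]
width: 0.0554
```

```bash
python3 -c "
from h import *
p=tool()[0];print(p)
im,d=get_image('side');cv2.imwrite('pics/s27.png',cv2.resize(im[220:320,290:390],None,fx=5,fy=5,interpolation=cv2.INTER_CUBIC)[:,:,::-1])
im,d=get_image('top');save('t27',im)
for c in('top','side'):
  get_image(c)
  for r in spot_in('spacer1_mid',c)+spot_in('thrust_mid',c): print(c,round(r['score'],2),np.round(r['position'],1),atz(c,r['position'],.008)[:2])
for uv in((165,215),(150,261)):print(atz('top',uv,.012))
"
```

```text
[ 0.44833045 -0.10225506  0.21886801]
top 0.6 [167.3 214.7] [0.55107598 0.34017541]
top 0.33 [269.2 205.9] [0.56784279 0.08992084]
top 0.72 [436.4 182.3] [ 0.61844039 -0.32394988]
side 0.43 [333.4 284.5] [ 0.46504868 -0.08453942]
side 0.56 [469.8 314. ] [ 0.61184544 -0.32806141]
[0.54983043 0.34459883 0.012     ]
[0.437919   0.38028435 0.012     ]
```

View pics/s27.png

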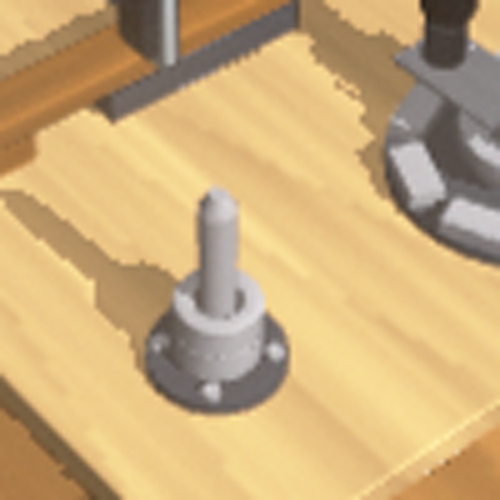

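View pics/t27.png

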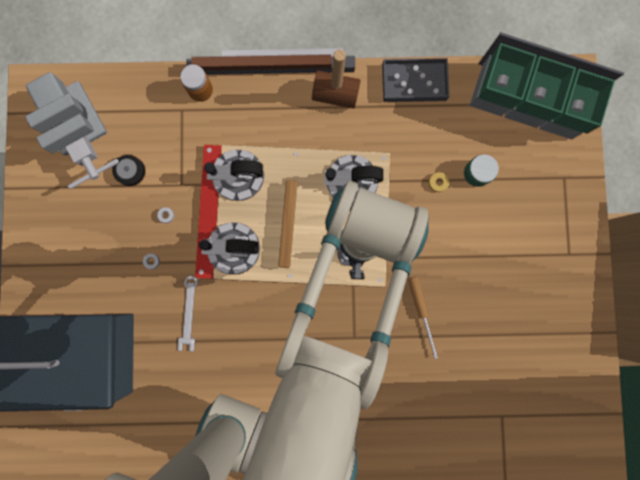

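{"name": "jog_arm", "arguments": {"targets": [[0.055, [0.0127, 0.056, 0], 0], [0.055, [0.0127, 0.056, 0], 0], [0.055, [0.0127, 0.056, 0], 0], [0.055, [0.0127, 0.056, 0], 0], [0.055, [0.0127, 0.056, 0], 0], [0.055, [0.0127, 0.056, 0], 0], [0.055, [0.0127, 0.056, 0], 0], [0.055, [0.0127, 0.052, 0], 0], [0.055, [0, 0, -0.05], 0], [0.055, [0, 0, -0.04], 0]]}}

```text
clock: 39.4
position: [0.5484, 0.343, 0.1247]
ee_rot: [0.483, -0.484, 0.516, -0.516]
contact_force: [0.2, 0.5, 0.6]
width: 0.055
```

{"name": "jog_arm", "arguments": {"targets": [[0.055, [0, 0, -0.03], 0], [0.055, [0, 0, 0], 0], [0.055, [0, 0, 0], 0], [0.055, [0, 0, 0], 0]]}}

```text
clock: 39.9
position: [0.5501, 0.3426, 0.0989]
ee_rot: [-0.484, 0.482, -0.516, 0.517]
contact_force: [-0.2, 0.3, 0.9]
width: 0.0553
```

```bash
python3 -c "
from h import *
ring('w28')"
```

```text
w28 [549.7  38.8] [ 22.5 115.7] 1448 [0.7042 0.4756] shift [0.1541 0.1331] tcp [0.5501 0.3426 0.0989]
w28 [604.4  14.9] [32.1 80.8] 864 [0.7594 0.5033] shift [0.2093 0.1607] tcp [0.5501 0.3426 0.0989]
w28 [513.3  97. ] [68.6 83.3] 4053 [0.6721 0.4344] shift [0.122  0.0918] tcp [0.5501 0.3426 0.0989]
w28 [143.3 212.7] [51.8 60.5] 1741 [0.4423 0.3777] shift [-0.1077  0.0351] tcp [0.5501 0.3426 0.0989]
w28 [325.1 254. ] [59.7 62.4] 2065 [0.5524 0.3443] shift [0.0024 0.0017] tcp [0.5501 0.3426 0.0989]
w28 [ 58.5 331.5] [ 46.4 138.7] 2123 [0.3399 0.2926] shift [-0.2102 -0.05  ] tcp [0.5501 0.3426 0.0989]
```

View pics/w28.png

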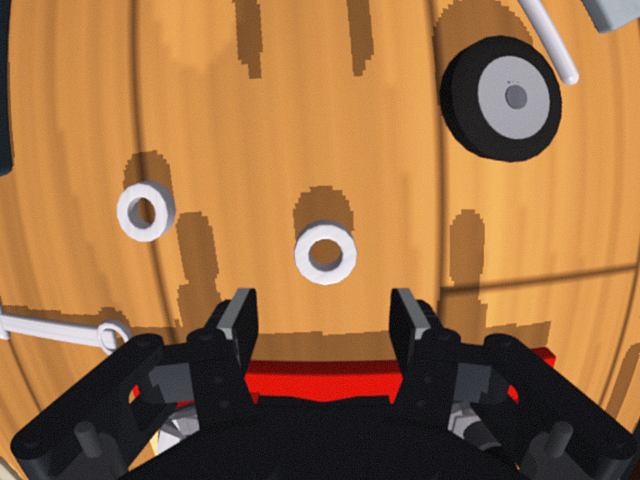

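{"name": "jog_arm", "arguments": {"targets": [[0.055, [0.002, 0.0025, -0.05], 0], [0.055, [0, 0, -0.026], 0], [0.055, [0, 0, 0], 0], [0.03, [0, 0, 0], 0], [0.03, [0, 0, 0], 0], [0.03, [0, 0, 0], 0], [0.03, [0, 0, 0], 0], [0.03, [0, 0, 0.06], 0], [0.03, [0, 0, 0.06], 0], [0.03, [0, 0, 0.05], 0]]}}

```text
clock: 41.2
position: [0.5511, 0.3447, 0.1939]
ee_rot: [-0.484, 0.482, -0.516, 0.516]
contact_force: [1.5, 0.9, -1.1]
width: 0.0347
```

{"name": "jog_arm", "arguments": {"targets": [[0.03, [-0.0131, -0.0555, 0], 0], [0.03, [-0.0131, -0.0555, 0], 0], [0.03, [-0.0131, -0.0555, 0], 0], [0.03, [-0.0131, -0.0555, 0], 0], [0.03, [-0.0131, -0.0555, 0], 0], [0.03, [-0.0131, -0.0555, 0], 0], [0.03, [-0.0131, -0.0555, 0], 0], [0.03, [-0.0131, -0.0555, 0], 0], [0.03, [0, 0, 0], 0], [0.03, [0, 0, 0], 0]]}}

```text
clock: 42.45
position: [0.446, -0.0991, 0.1912]
ee_rot: [0.483, -0.483, 0.517, -0.516]
contact_force: [0.5, 0.7, -0.8]
width: 0.0348
```

```bash
python3 -c "
from h import *
p=tool()[0];ring('w29',p[2]-.0236+.016)
im,d=get_image('wrist');cv2.imwrite('pics/w29z.png',cv2.resize(im[200:400,220:420],None,fx=3,fy=3,interpolation=cv2.INTER_CUBIC)[:,:,::-1])
"
```

```text
w29 [323.4 315.4] [81.  89.3] 3755 [ 0.4468 -0.0996] shift [ 0.0009 -0.0004] tcp [ 0.446  -0.0991  0.1912]
```

View pics/w29z.png

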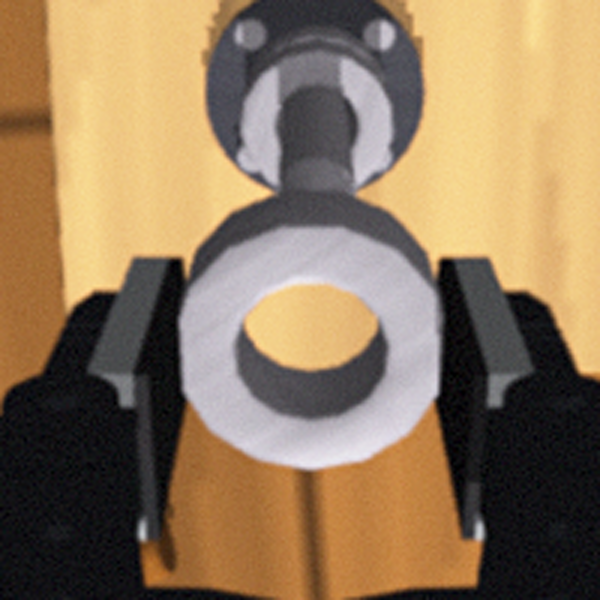

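{"name": "jog_arm", "arguments": {"targets": [[0.03, [0.001, -0.0026, 0], 0], [0.03, [0, 0, -0.03], 0], [0.03, [0, 0, -0.014], 0], [0.03, [0, 0, -0.006], 0], [0.03, [0, 0, -0.006], 0], [0.03, [0, 0, -0.006], 0], [0.03, [0, 0, -0.006], 0], [0.03, [0, 0, 0], 0]]}}

```text
clock: 43.55
position: [0.4468, -0.1019, 0.1227]
ee_rot: [0.483, -0.483, 0.516, -0.516]
contact_force: [-0.6, 0.6, -1.1]
width: 0.0348
```

```bash
python3 -c "
from h import *
p=tool()[0];print(p)
im,d=get_image('wrist');cv2.imwrite('pics/w30z.png',cv2.resize(im[200:400,220:420],None,fx=3,fy=3,interpolation=cv2.INTER_CUBIC)[:,:,::-1])
"
```

```text
[ 0.44683758 -0.10190432  0.1227114 ]
```

View pics/w30z.png

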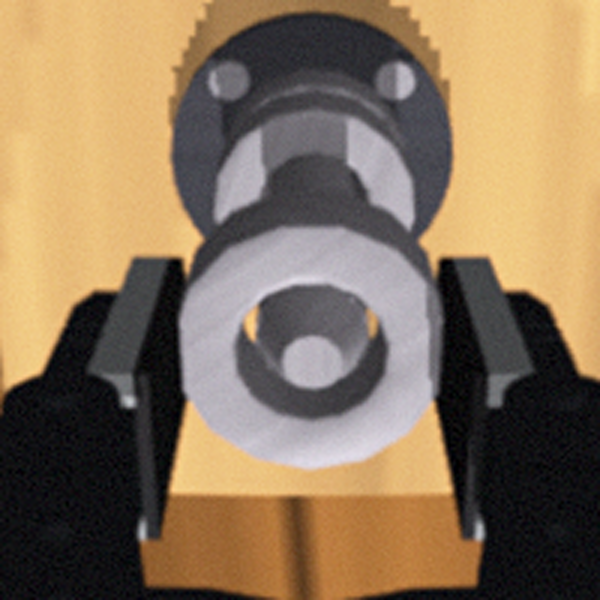

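Well centred. Lower and release.

{"name": "jog_arm", "arguments": {"targets": [[0.03, [0, 0, -0.01], 0], [0.03, [0, 0, -0.01], 0], [0.03, [0, 0, -0.01], 0], [0.03, [0, 0, -0.006], 0], [0.03, [0, 0, 0], 0]]}}

```text
clock: 44.22
position: [0.4467, -0.1018, 0.0864]
ee_rot: [0.483, -0.483, 0.517, -0.516]
contact_force: [0.4, -0.8, -2.0]
width: 0.0348
```

{"name": "jog_arm", "arguments": {"targets": [[0.055, [0, 0, 0], 0], [0.055, [0, 0, 0], 0], [0.055, [0, 0, 0], 0], [0.055, [0, 0, 0.06], 0], [0.055, [0, 0, 0.06], 0], [0.055, [0, 0, 0.01], 0], [0.055, [0, 0, 0], 0]]}}

```text
clock: 45.1
position: [0.4472, -0.102, 0.2175]
ee_rot: [-0.483, 0.483, -0.516, 0.517]
contact_force: [0.5, 0.7, 0.5]
width: 0.055
```

```bash
python3 -c "
from h import *
p=tool()[0];print(p)
im,d=get_image('side');cv2.imwrite('pics/s31.png',cv2.resize(im[120:420,150:550],None,fx=2,fy=2,interpolation=cv2.INTER_CUBIC)[:,:,::-1])
"
```

```text
[ 0.44715028 -0.10197995  0.21748371]
```

View pics/s31.png

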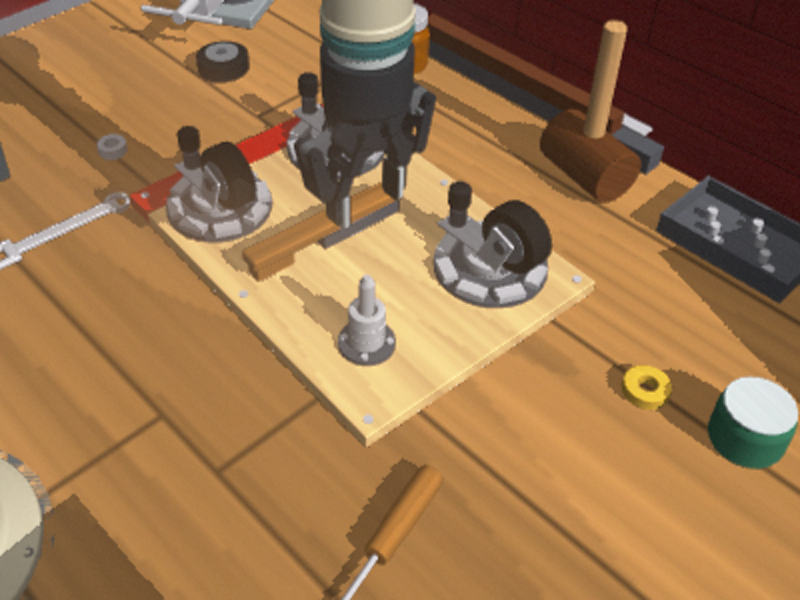

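{"name": "jog_arm", "arguments": {"targets": [[0.055, [-0.001, 0.0595, 0], 0], [0.055, [-0.001, 0.0595, 0], 0], [0.055, [-0.001, 0.0595, 0], 0], [0.055, [-0.001, 0.0595, 0], 0], [0.055, [-0.001, 0.0595, 0], 0], [0.055, [-0.001, 0.0595, 0], 0], [0.055, [-0.001, 0.0595, 0], 0], [0.055, [0, 0.0595, 0], 0], [0.055, [0, 0, -0.05], 0], [0.055, [0, 0, -0.04], 0]]}}

```text
clock: 46.4
position: [0.438, 0.374, 0.1229]
ee_rot: [0.482, -0.486, 0.516, -0.515]
contact_force: [0.4, -0.6, -0.2]
width: 0.0549
```

{"name": "jog_arm", "arguments": {"targets": [[0.055, [0, 0, -0.03], 0], [0.055, [0, 0, 0], 0], [0.055, [0, 0, 0], 0], [0.055, [0, 0, 0], 0]]}}

```text
clock: 46.9
position: [0.441, 0.3744, 0.0983]
ee_rot: [-0.484, 0.482, -0.516, 0.516]
contact_force: [0.7, -0.1, -0.5]
width: 0.0556
```

```bash
python3 -c "
from h import *
ring('w32')"
```

```text
w32 [319.5 250.7] [59.8 63.1] 2095 [0.4401 0.3786] shift [-0.0009  0.0041] tcp [0.441  0.3744 0.0983]
```

View pics/w32.png

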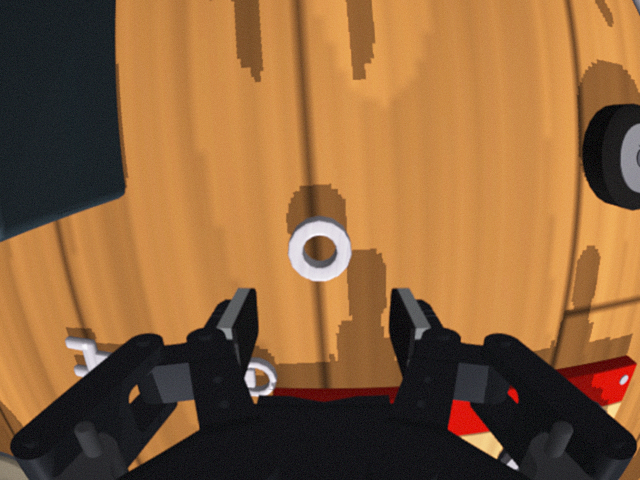

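{"name": "jog_arm", "arguments": {"targets": [[0.055, [-0.001, 0.005, -0.05], 0], [0.055, [0, 0, -0.026], 0], [0.055, [0, 0, 0], 0], [0.03, [0, 0, 0], 0], [0.03, [0, 0, 0], 0], [0.03, [0, 0, 0], 0], [0.03, [0, 0, 0], 0], [0.03, [0, 0, 0.06], 0], [0.03, [0, 0, 0.06], 0], [0.03, [0, 0, 0.05], 0]]}}

```text
clock: 48.2
position: [0.4394, 0.3792, 0.194]
ee_rot: [-0.484, 0.482, -0.516, 0.516]
contact_force: [1.2, -0.1, -2.0]
width: 0.0344
```

{"name": "jog_arm", "arguments": {"targets": [[0.03, [0.0008, -0.06, 0], 0], [0.03, [0.0008, -0.06, 0], 0], [0.03, [0.0008, -0.06, 0], 0], [0.03, [0.0008, -0.06, 0], 0], [0.03, [0.0008, -0.06, 0], 0], [0.03, [0.0008, -0.06, 0], 0], [0.03, [0.0008, -0.06, 0], 0], [0.03, [0.0008, -0.06, 0], 0], [0.03, [0, 0, 0], 0], [0.03, [0, 0, 0], 0]]}}

```text
clock: 49.45
position: [0.4451, -0.1008, 0.1912]
ee_rot: [0.483, -0.483, 0.517, -0.516]
contact_force: [0.4, 0.3, -0.5]
width: 0.0344
```

```bash
python3 -c "
from h import *
p=tool()[0];ring('w33',p[2]-.0236+.016)
im,d=get_image('wrist');cv2.imwrite('pics/w33z.png',cv2.resize(im[200:400,220:420],None,fx=3,fy=3,interpolation=cv2.INTER_CUBIC)[:,:,::-1])
"
```

```text
w33 [323.4 315.5] [80.7 89.9] 3686 [ 0.446  -0.1013] shift [ 0.0009 -0.0005] tcp [ 0.4451 -0.1008  0.1912]
```

View pics/w33z.png

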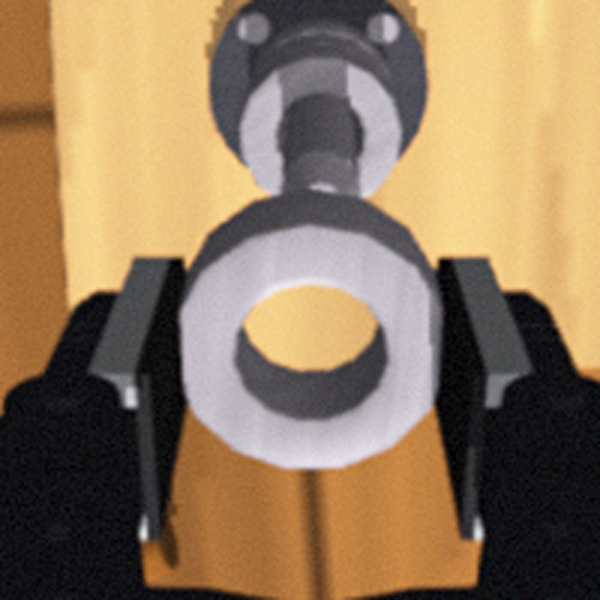

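Same grip offset. Shift (+0.0018, -0.001), lower.

{"name": "jog_arm", "arguments": {"targets": [[0.03, [0.0018, -0.001, 0], 0], [0.03, [0, 0, -0.03], 0], [0.03, [0, 0, -0.014], 0], [0.03, [0, 0, -0.006], 0], [0.03, [0, 0, -0.006], 0], [0.03, [0, 0, -0.006], 0], [0.03, [0, 0, -0.006], 0], [0.03, [0, 0, 0], 0]]}}

```text
clock: 50.55
position: [0.447, -0.1019, 0.1227]
ee_rot: [0.483, -0.483, 0.516, -0.516]
contact_force: [0.0, 0.1, 0.4]
width: 0.0347
```

```bash
python3 -c "
from h import *
p=tool()[0];print(p)
im,d=get_image('wrist');cv2.imwrite('pics/w34z.png',cv2.resize(im[200:400,220:420],None,fx=3,fy=3,interpolation=cv2.INTER_CUBIC)[:,:,::-1])
"
```

```text
[ 0.44703305 -0.10191788  0.12269549]
```

View pics/w34z.png

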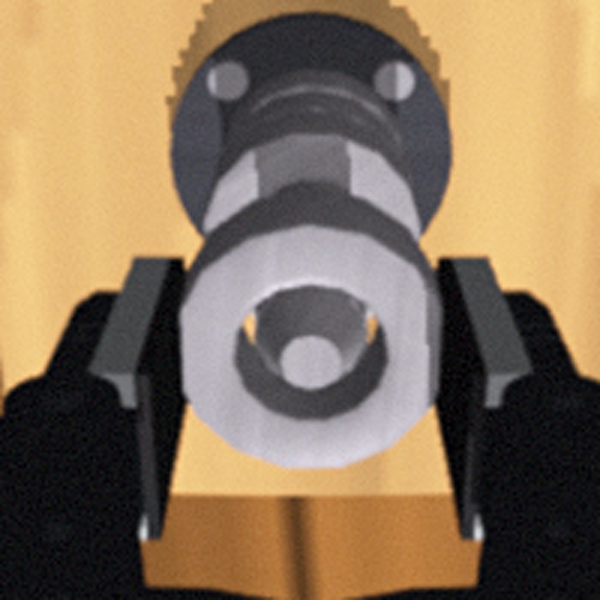

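{"name": "jog_arm", "arguments": {"targets": [[0.03, [0, 0, -0.01], 0], [0.03, [0, 0, -0.01], 0], [0.03, [0, 0, -0.004], 0], [0.03, [0, 0, 0], 0], [0.055, [0, 0, 0], 0], [0.055, [0, 0, 0], 0], [0.055, [0, 0, 0], 0], [0.055, [0, 0, 0.06], 0], [0.055, [0, 0, 0.06], 0], [0.055, [0, 0, 0], 0]]}}

```text
clock: 51.85
position: [0.4505, -0.1032, 0.224]
ee_rot: [-0.485, 0.481, -0.512, 0.52]
contact_force: [-0.6, -1.2, -0.3]
width: 0.0551
```

```bash
python3 -c "
from h import *
p=tool()[0];print(p)
im,d=get_image('side');cv2.imwrite('pics/s35.png',cv2.resize(im[120:420,150:550],None,fx=2,fy=2,interpolation=cv2.INTER_CUBIC)[:,:,::-1])
"
```

```text
[ 0.45048363 -0.1031572   0.2240138 ]
```

View pics/s35.png

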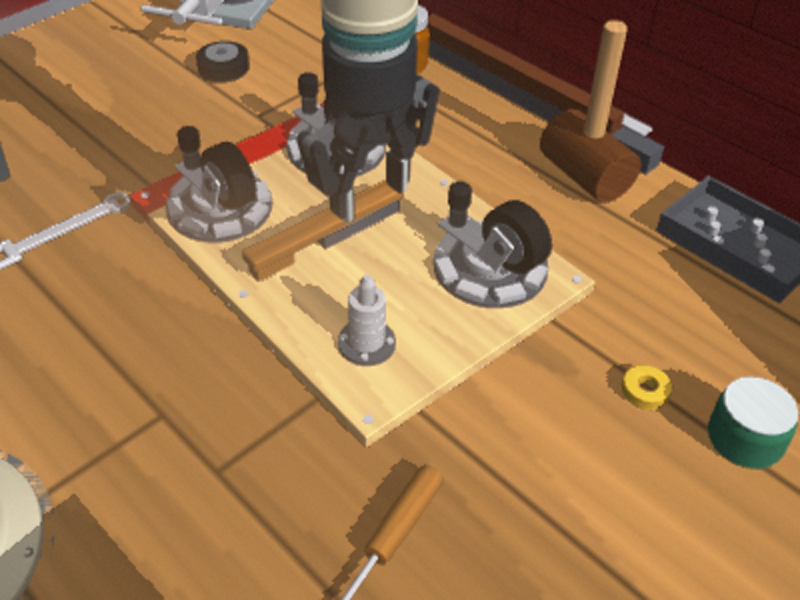

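{"name": "jog_arm", "arguments": {"targets": [[0.068, [0.0346, -0.046, 0], 0], [0.068, [0.0346, -0.046, 0], 0], [0.068, [0.0346, -0.046, 0], 0], [0.068, [0.0346, -0.046, 0], 0], [0.068, [0.0346, -0.046, 0], 0], [0.068, [0, 0, -0.05], 0], [0.068, [0, 0, -0.05], 0], [0.068, [0, 0, -0.025], 0], [0.068, [0, 0, 0], 0], [0.068, [0, 0, 0], 0]]}}

```text
clock: 53.15
position: [0.6206, -0.3321, 0.0943]
ee_rot: [-0.483, 0.483, -0.516, 0.516]
contact_force: [-0.1, 0.0, 0.9]
width: 0.068
```

```bash
python3 -c "
from h import *
get_image('wrist');get_image('wrist')
wlook('w36',[('thrust_mid',.007)])"
```

```text
[ 0.6211 -0.3325  0.0956] -0.066 0.06802489166353497 [-0.59  0.57  1.42  0.    1.15 -0.52]
thrust_mid 0.62 [321.4 251.2] [ 0.6212 -0.3309] shift [0.     0.0016]
```

View pics/w36.png

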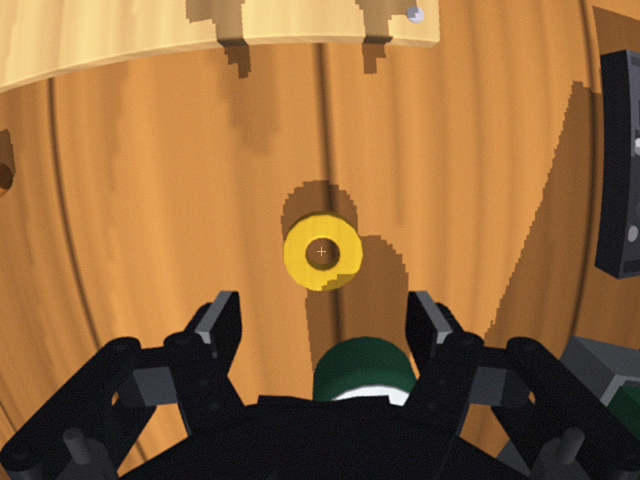

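{"name": "jog_arm", "arguments": {"targets": [[0.068, [0, 0.001, -0.05], 0], [0.068, [0, 0, -0.0235], 0], [0.068, [0, 0, 0], 0], [0.03, [0, 0, 0], 0], [0.03, [0, 0, 0], 0], [0.03, [0, 0, 0], 0], [0.03, [0, 0, 0], 0]], "force": 70}}

```text
clock: 54.22
position: [0.6217, -0.3319, 0.0232]
ee_rot: [-0.484, 0.483, -0.515, 0.518]
contact_force: [-0.1, 0.0, 6.7]
width: 0.0438
```

{"name": "jog_arm", "arguments": {"targets": [[0.03, [0, 0, 0.05], 0], [0.03, [0, 0, 0.06], 0], [0.03, [0, 0, 0.06], 0], [0.03, [-0.0345, 0.046, 0], 0], [0.03, [-0.0345, 0.046, 0], 0], [0.03, [-0.0345, 0.046, 0], 0], [0.03, [-0.0345, 0.046, 0], 0], [0.03, [-0.0345, 0.044, 0], 0], [0.03, [0, 0, 0], 0], [0.03, [0, 0, 0], 0]]}}

```text
clock: 55.48
position: [0.4486, -0.1033, 0.1914]
ee_rot: [-0.484, 0.483, -0.515, 0.517]
contact_force: [1.2, 0.2, -2.0]
width: 0.0437
```

```bash
python3 -c "
from h import *
p=tool()[0];print(p)
im,d=get_image('wrist');save('w37',im);cv2.imwrite('pics/w37z.png',cv2.resize(im[200:400,220:420],None,fx=3,fy=3,interpolation=cv2.INTER_CUBIC)[:,:,::-1])
hsv=cv2.cvtColor(im,cv2.COLOR_RGB2HSV);k=((hsv[...,0]>22)&(hsv[...,0]<34)&(hsv[...,1]>170)).astype(np.uint8)
n,l,st,c=cv2.connectedComponentsWithStats(k);i=1+st[1:,4].argmax()
e=cv2.fitEllipse(cv2.convexHull(np.argwhere(l==i)[:,::-1].astype(np.int32)));print(e,st[i,4])
print(atz('wrist',e[0],p[2]-.0236+.010)-p)
"
```

```text
[ 0.44861919 -0.1033143   0.19135846]
((329.01983642578125, 347.2121276855469), (17.93555450439453, 59.701171875), 84.00882720947266) 533
[ 0.00255339 -0.01967324 -0.0136    ]
```

View pics/w37z.png

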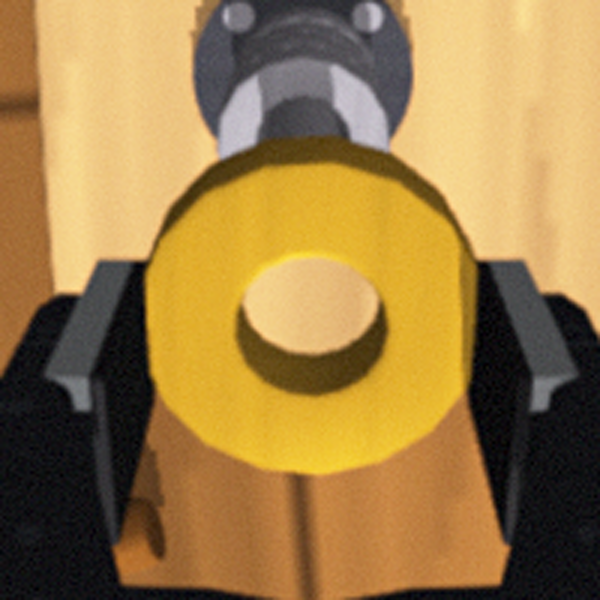

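{"name": "jog_arm", "arguments": {"targets": [[0.03, [-0.0016, -0.0022, 0], 0], [0.03, [0, 0, -0.03], 0], [0.03, [0, 0, -0.014], 0], [0.03, [0, 0, -0.006], 0], [0.03, [0, 0, -0.006], 0], [0.03, [0, 0, -0.006], 0], [0.03, [0, 0, -0.005], 0], [0.03, [0, 0, 0], 0]]}}

```text
clock: 56.52
position: [0.446, -0.1051, 0.1233]
ee_rot: [0.483, -0.483, 0.516, -0.516]
contact_force: [-0.4, 0.6, -1.4]
width: 0.0437
```

```bash
python3 -c "
from h import *
p=tool()[0];print(p)
im,d=get_image('wrist');cv2.imwrite('pics/w38z.png',cv2.resize(im[200:400,220:420],None,fx=3,fy=3,interpolation=cv2.INTER_CUBIC)[:,:,::-1])
"
```

```text
[ 0.44602415 -0.10505911  0.12334181]
```

View pics/w38z.png

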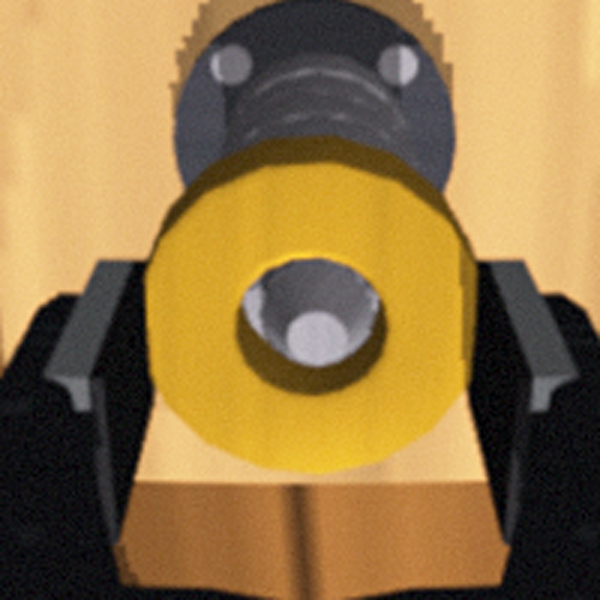

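Centred on the stud. Lower and release.

{"name": "jog_arm", "arguments": {"targets": [[0.03, [0.0006, 0, -0.005], 0], [0.03, [0, 0, -0.004], 0], [0.03, [0, 0, 0], 0], [0.068, [0, 0, 0], 0], [0.068, [0, 0, 0], 0], [0.068, [0, 0, 0], 0], [0.068, [0, 0, 0], 0], [0.068, [0, 0, 0.06], 0], [0.068, [0, 0, 0.06], 0], [0.068, [0, 0, 0], 0]]}}

```text
clock: 57.82
position: [0.4499, -0.1063, 0.2394]
ee_rot: [-0.485, 0.482, -0.513, 0.52]
contact_force: [0.1, 0.5, -0.2]
width: 0.0681
```

{"name": "jog_arm", "arguments": {"targets": [[0.068, [-0.03, 0.01, 0.03], 0], [0.068, [-0.05, 0.0, 0.02], 0], [0.068, [-0.05, 0.0, 0.0], 0], [0.068, [0, 0, 0], 0], [0.068, [0, 0, 0], 0]]}}

```text
clock: 58.45
position: [0.317, -0.0952, 0.2841]
ee_rot: [-0.483, 0.483, -0.516, 0.516]
contact_force: [0.1, -0.0, 0.0]
width: 0.0681
```

```bash
python3 -c "
from h import *
p=tool()[0];print(p)
im,d=get_image('side');cv2.imwrite('pics/s39.png',cv2.resize(im[120:420,150:550],None,fx=2,fy=2,interpolation=cv2.INTER_CUBIC)[:,:,::-1])
cv2.imwrite('pics/s39z.png',cv2.resize(im[150:310,210:450],None,fx=3.3,fy=3.3,interpolation=cv2.INTER_CUBIC)[:,:,::-1])
im,d=get_image('top');save('t39',im)
"
```

```text
[ 0.3170231  -0.09518787  0.28411244]
```

View pics/s39z.png

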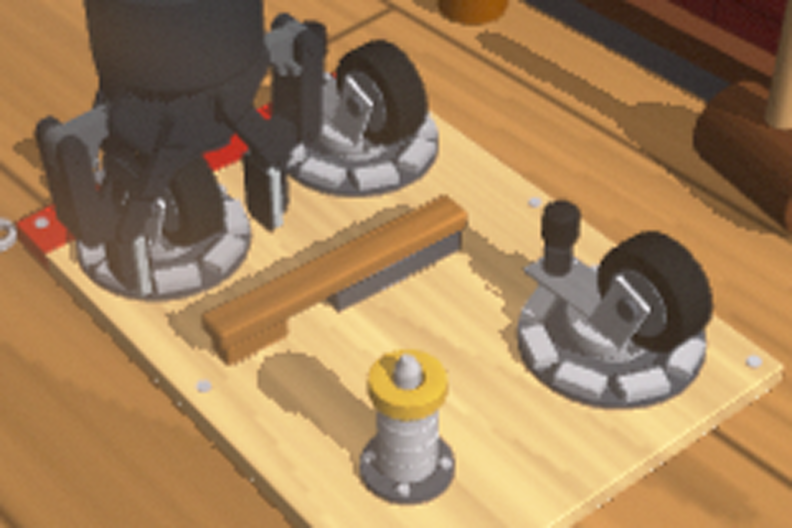

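View pics/t39.png

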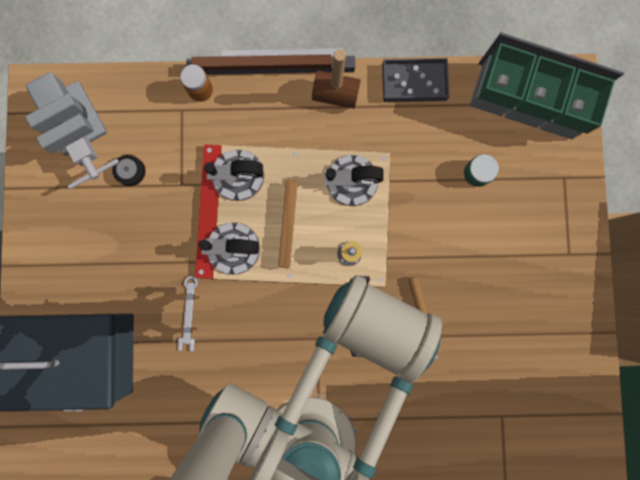

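```bash
python3 -c "
from h import *
im,d=get_image('top');m=camera_model('top');K=np.array(m['mtx']);T=np.array(m['world_from_camera'])
v,u=np.mgrid[0:480,0:640];P=np.stack([(u-K[0,2])/K[0,0]*d,-(v-K[1,2])/K[1,1]*d,-d],-1)@T[:3,:3].T+T[:3,3]
for n,c in(('a',(.4696,.2305)),('b',(.6485,.2185)),('c',(.630,-.061))):
    k=(np.hypot(P[...,0]-c[0],P[...,1]-c[1])<.02)&(P[...,2]>.08)
    print(n,k.sum(),P[k].mean(0).round(4),np.percentile(P[k][:,2],[50,90,98]).round(4))
for c in((.40,.05),(.6,.02)):
    k=np.hypot(P[...,0]-c[0],P[...,1]-c[1])<.01;print('deck z',np.median(P[k][:,2]))
k=(np.hypot(P[...,0]-.447,P[...,1]+.103)<.022)&(P[...,2]>.06);print('stack',np.percentile(P[k][:,2],[20,50,80,98]))
k=(np.hypot(P[...,0]-.627,P[...,1]+.146)<.03);print('wheel c top (0.123)',np.percentile(P[k][:,2],98))
"
```

```text
a 119 [0.468  0.23   0.0958] [0.097  0.1002 0.1022]
b 113 [0.6452 0.218  0.0959] [0.0971 0.1    0.101 ]
c 108 [ 0.6262 -0.0589  0.0962] [0.0971 0.1002 0.1015]
deck z 0.017177336772059237
deck z 0.0202109179029073
stack [0.09952047 0.10137161 0.10421485 0.11709769]
wheel c top (0.123) 0.12345343331164026
```

```bash
python3 -c "
from h import *
print(sign_off())"
```

```text
the job is handed in; nothing more can be done
None
```

The job is done and handed in at about 58 s on the robot's clock, with the arm clear of everything. The sign-off returned no verdict.

- **Casters:** I lifted each plunger, swung the fork until its knob pointed to the red end, and lowered it into the notch. Each knob followed the gripper well below its riding height with the spring still pulling down, so the pin was in the notch. Knob tops then read about 97–100 mm by depth; home is 99 mm.
- **Rings:** All four grey spacers are on the stud with the brass thrust ring on top. The top face reads about 101 mm, against 100.5 mm expected for a fully seated stack. One spacer had been knocked aside early on, so I located it again before picking it up.
- **Other things:** In the last pictures the brush, wrench, tin and old wheel stood where they began. The arm hid most of the screwdriver in the final top view. It looked unmoved in the side view just before the thrust ring.
- **Disagreements:** The camera estimates of position differed by 2–7 mm between views, so I set the final alignments from close wrist-camera views and the measured forces. No check failed.

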